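# Charge the gravity feed chute with hex-headed blanks and feed the first

## Robot

A 6-joint arm with a two-finger parallel gripper is mounted at the origin on a cart in front of the work surface, level with it; the furniture and walls round the work are solid. World frame = base frame: x ahead of the robot, y to its left, z up, the work surface at z = 0. Lengths are in m, angles in rad, forces in N, time in s.
With the tool pointing down it reaches from about 0.275 to 0.85 m from the base axis. Payload 5.2 kg.
Tool frame: the origin (TCP) lies at the very end of the fingers, on their centre line; the grasp point (between the pads) lies 19 mm behind it; z points along the fingers, y is the line along which they close (so a half turn about z gives the same grasp; the last joint's range is limited). The gripper opens to 85 mm and grips with 20 to 120 N. Pads are 22 mm wide; open, the fingers measure 114 mm over their backs; the gripper's body (76 mm by 85 mm) begins 54 mm behind the grasp point. The pads swing forward as they close: fully open they stand 13 mm farther back than shut.
Start: joints at [0.95, 0.259, 1.535, -0, 1.348, -0.203], TCP at [0.223, 0.503, 0.231] pointing down, gripper open.
Joint ranges: [-3.14, 3.14], [-0.91, 2.08], [0.19, 2.58], [-1.22, 4.36], [0.22, 2.71], [-3.12, 3.12]. Speed limits (rad/s): [2.57, 2.57, 3.14, 3.14, 3.14, 3.14].

## Interface

Orientations are given as a rotation vector (axis times angle).
In Python, from cell import env gives the robot as it stands. The module is installed in compiled form; this text tells all that it offers.
- The arm moves only by the tool send_rows, never from a script. Its arguments are lists of equal length, an entry for each row: "grip": the finger opening in m, from 0 to 0.0854; "travel": the shift along the tool's x, y, z in m, a list of three; "twist": the turn about the tool's z in degrees. In form: {"grip": [grip, ...], "travel": [[tx, ty, tz], ...], "twist": [twist, ...]}. A call has 1 to 10 rows; each row shifts and turns the commanded pose from where the row before left it, along the tool's axes as they then stand; what a row does not reach is not made up. A row lasts 1/10 s, in which the tool goes at most 50 mm and 8.59 degrees, less where a joint would pass 70% of its speed; a pose out of reach is approached as far as the arm can. A call with a gripper value outside its range is refused whole. The fingers move at their own pace and stop on an object; "newtons" is the grip in N (left out, the last holds). Time passes only in rows, so rows that do not move let the fingers close. It gives the time, the measured TCP pose, the force, the opening and the grip force at its end, in the units of the state.
- env.get_state(): the state, without advancing time (a new reading comes with each control period).
- env.capture(name): name is "scene" or "top" or "wrist"; returns a dict with "img" (480x640x3 uint8, red, green, blue), "fx", "fy", "cx", "cy" (pixels), "k1" (the pictures are not rectified: a ray, as slopes to the right and down, at radius r is drawn at 1 + k1 r^2 times it, then the intrinsics apply), "R" (3x3) and "t" (3): a world point X has camera coordinates R X + t; the wrist camera has in their place "hand_eye" (4x4, takes a point from camera to tool coordinates, whose origin is the TCP and whose axes are the flange's). Camera axes: x right, y down, z forward; pixel columns grow to the right and rows downward; lengths in m; the calibration is good to about 2 mm. A picture is of the moment at which its call begins: read the wrist's pose just before it. There is no depth.
- env.sign_off(): hands the job in; it is judged then, once.
The state is a dict: "time": time; "qpos": joint angles; "dq": joint speeds; "tau": joint torques, N m; "position": TCP position; "orientation": TCP orientation; "contact_force": force on the tool from outside, world axes, zero at the start; "wrist_torque": the same for the moment, N m; "width": finger opening in m; "grasp_force": force on a finger pad.
Only numpy, scipy, OpenCV 4.12 (cv2) and the standard library are available. Lean on these libraries where they do the work, as an engineer would, in place of code of your own. Each camera call takes 0.05 s, during which the arm holds its last target. There are 200 camera calls.

## Task

Get the bench feeder ready for the next run: take out the brass blank that somebody put into the mouth of the chute back to front and jammed, and load it and every other full-length blank into the chute the right way round, with the hexagonal head on the far side, hanging outside the far rail, so that they all roll down and queue behind the escapement. The blanks that were cut short are scrap: drop them into the open tin. When all are loaded, push the black plunger right down once and let it come up again so that exactly one blank is fed to the nest at the foot, and leave the other things on the bench where they are.

Things in the scene. Friction and masses are not known exactly. Their poses are not given: they have to be found in the camera images.
- chute: fixed gravity chute, 390 mm long. Origin on the bench under the middle of its lane. y: along it, uphill, foot at -165, mouth end at 225 mm; x: across, toward the heads' side (away from the robot); z up. Two rails (x = -27 to -18 and 22 to 34 mm) slope 14 degrees, tops at z = 56 mm at y = -150, rising 249 mm per m of y. Slippery side plates at x = -43 and 63 stand 22 mm above the rails
- chute_mouth (a point): middle of the lane at the mouth (chute x = 0, y = 160 mm), at rail-top height, z 133 mm. Lower blanks here, x axis along the chute's x axis, origin 12 mm above this point: the shank rolls on both rails, collar and head hang free outside them (2.5 mm play either way). Open from above from y = 125 to 215 mm; flared lips on the side plates reach 43 mm above the rails here
- chute_hold (a point): where the origin of the first blank is held by the escapement (chute x = 0, y = -78 mm); the rest queue uphill of it, 35 to 41 mm apart, the last of five below y = 90 mm. A hold-down bar 28 mm above the rails runs over x = -29 to -22 mm, y = -110 to 120 mm
- chute_nest (a point): where the origin of a blank lying in the nest at the foot is, against the stop plate (chute x = 0, y = -138 mm)
- plunger_top (a point): middle of the top of the black plunger knob, 37 mm across, on the chute's near side at its lower end, about 169 mm above the bench; it moves straight down with the plunger
- plunger (a joint): travel of the spring-return escapement plunger: 0 up, 0.028 m fully down (about 6 N); it springs back when let go. Up, a stop between the rails holds the first blank; beyond about 0.024 m that stop is below the rails and the first blank rolls to the nest, while an upper stop on the same plunger holds the second
- blank_0: a full-length blank like blank_1, always there, jammed at the start in the mouth of the chute, back to front: its x axis against the chute's x axis, its head on the near rail, origin at about chute x = 20, y = 139 mm, 14 mm above the rail tops; its head leans on the end of the hold-down bar
- blank_1: full-length brass axle blank, 100 mm: round shank 24 mm across with a round collar (36 across, 7 thick) at the plain end and a hexagonal head (36 across flats, 42 across corners, 20 thick). Origin on its axis; x axis along it, to the head: collar x = -40 to -33, shank to 40, head to 60 mm; balances at x = 8; about 0.17 kg. Lies on collar and head flat, origin 18 mm up
- blank_2: the same as blank_1
- blank_3: the same as blank_1
- blank_4: the same as blank_1
- short_1: a blank that was cut short, scrap: like blank_1 but 64 mm over all. Origin on its axis, 18 mm up on the bench, x axis to the head: collar x = -22 to -15, shank to 22, head to 42 mm
- short_2: the same as short_1
- scrap_tin: open round steel tin with ribbed sides, 112 mm across, 72 mm high, wall 3 mm, loose, 0.3 kg; origin at the middle of its underside
- cork_jar: small jar with a yellow lid, 54 mm across, 70 mm high, a bystander; origin under its middle
- solder_spool: small black spool with solder, 52 mm across, 32 mm high, a bystander; origin under its middle
Things that resemble listed ones, but are neither listed nor needed, are in the scene too. Leave any turquoise look-alike of the blank_4 alone. Leave any red look-alike of the short_1 alone.

How it is judged:
By the outcome, as a careful person would: the job done as asked, in the order asked, and still so for the second after the job is handed in, with the robot touching nothing.
Of blank_1, blank_2, blank_3, blank_4 only 3 to 4 are there at a start; the rules pass over those that are not, and their reading is None.
Of short_1, short_2 only 1 to 2 are there at a start; the rules pass over those that are not, and their reading is None.
At some moment in a run one of blank_1, blank_2, blank_3, blank_4, short_1, short_2, scrap_tin may be knocked a few centimetres aside while the robot is not near it.
Once in a run the grip may slacken for a moment while it holds something.
It also fails if it takes over 210 s, if anything falls off the work surface, if the arm or the gripper's body presses on something with over 40 N, if the wrist force passes 120 N, or if a joint passes its speed limit or range.

## Working session

There is one attempt and no reset: what is moved stays moved. The work goes in short steps, Python scripts to look and compute and a tool call to move; the robot and the scene stay as the last step left them, time stands still between calls to the robot, and variables do not carry over. Pictures are saved under pics/ and viewed, at most 14 in all, crops included, and the job is handed in when it is done.

Besides the shell and the picture viewer there is one more tool, called after "Call:" as name(argument=value, ...), one argument or row to a line, values as JSON. send_rows: Moves the arm, as the interface text tells. Its arguments: {"type":"object","properties":{"grip":{"type":"array","items":{"type":"number"}},"travel":{"type":"array","items":{"type":"array","items":{"type":"number"}}},"twist":{"type":"array","items":{"type":"number"}},"newtons":{"type":"number"}},"required":["grip","travel","twist"]}

```bash
mkdir -p pics
cat > h.py <<'E'
import numpy as np, cv2, json
from scipy.spatial.transform import Rotation as Ro
from cell import env
def cam(c):
    if 'R' in c: return np.array(c['R']),np.array(c['t'])
    s=c['state']; T=np.eye(4); T[:3,:3]=Ro.from_rotvec(s['orientation']).as_matrix(); T[:3,3]=s['position']
    M=T@np.array(c['hand_eye']); R=M[:3,:3].T; return R,-R@M[:3,3]
def proj(c,X):
    R,t=cam(c); P=np.atleast_2d(X)@R.T+t; u=P[:,:2]/P[:,2:]; r2=(u**2).sum(1,keepdims=True)
    return u*(1+c['k1']*r2)*[c['fx'],c['fy']]+[c['cx'],c['cy']]
def ray(c,uv,z):
    R,t=cam(c); uv=np.atleast_2d(uv).astype(float); d=(uv-[c['cx'],c['cy']])/[c['fx'],c['fy']]; u=d.copy()
    for _ in range(20): u=d/(1+c['k1']*(u**2).sum(1,keepdims=True))
    D=np.c_[u,np.ones(len(u))]@R; o=-R.T@t
    return o+D*((z-o[2])/D[:,2])[:,None]
def cap(name,file=None):
    s=env.get_state(); c=env.capture(name); c['state']=s
    import pickle; pickle.dump(c,open(f'{file or name}.pkl','wb'))
    if file: cv2.imwrite(f'pics/{file}.png',c['img'][:,:,::-1])
    return c
E
python3 - <<'E'
from h import *
s=env.get_state();print({k:np.round(v,3).tolist() for k,v in s.items()})
for n in('scene','top'):
    c=cap(n,n+'0'); R,t=cam(c); print(n,c['fx'],c['k1'],(-R.T@t).round(3),R.round(2).tolist())
E
```

```text
{'time': 0.0, 'qpos': [0.95, 0.259, 1.536, -0.0, 1.348, -0.203], 'dq': [-0.0, 0.001, -0.001, -0.0, -0.002, 0.002], 'tau': [-0.001, -44.603, -29.057, -0.0, 0.012, 0.0], 'position': [0.223, 0.502, 0.23], 'orientation': [-0.651, -3.073, 0.003], 'contact_force': [0.871, 0.05, -1.062], 'wrist_torque': [0.034, -0.004, 0.001], 'grasp_force': 0.0, 'width': 0.085}
scene 522.6115048636279 0.052831049456375664 [-0.284 -0.39   0.961] [[0.45, -0.89, 0.0], [-0.6, -0.3, -0.75], [0.67, 0.33, -0.67]]
top 483.89992813562316 -0.06784276194435865 [ 0.251 -0.005  1.514] [[0.1, -1.0, -0.0], [-0.97, -0.1, -0.2], [0.2, 0.02, -0.98]]
```

View pics/top0.png

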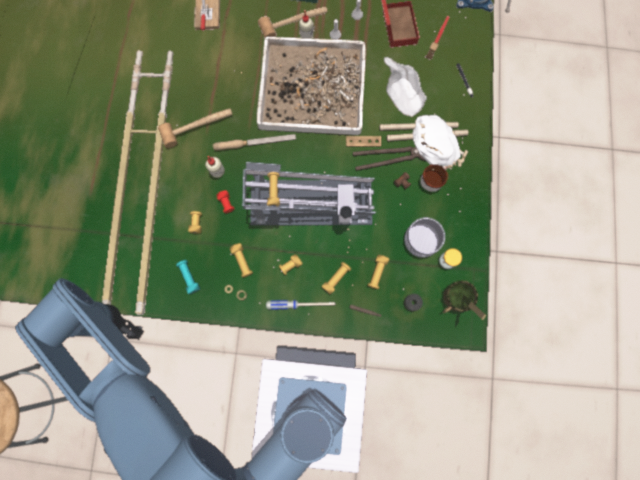

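View pics/scene0.png

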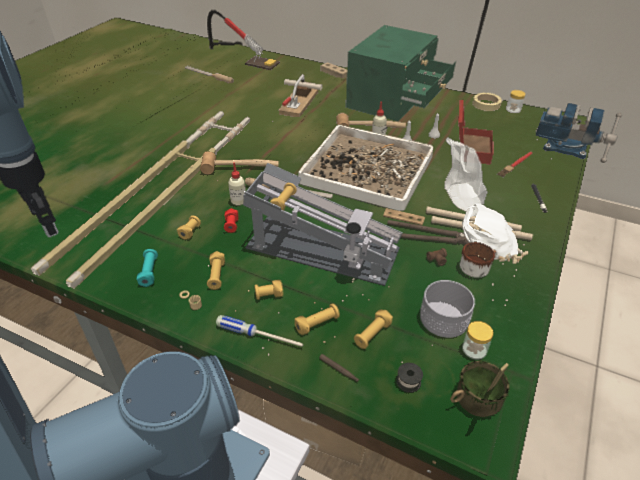

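```bash
cat >> h.py <<'E'
def blobs(c,z=0.018,lo=(16,110,90),hi=(30,255,255),amin=60):
    hsv=cv2.cvtColor(c['img'],cv2.COLOR_RGB2HSV); m=cv2.inRange(hsv,lo,hi)
    n,l,st,ce=cv2.connectedComponentsWithStats(m); out=[]
    for i in range(1,n):
        if st[i,4]<amin: continue
        v,u=np.nonzero(l==i); X=ray(c,np.c_[u,v],z)[:,:2]; mu=X.mean(0); w,V=np.linalg.eigh(np.cov((X-mu).T)); a=V[:,1]
        p=(X-mu)@a; q=(X-mu)@V[:,0]; e=[np.percentile(p,1),np.percentile(p,99)]; L=e[1]-e[0]
        hw=[(abs(p-e[0])<.2*L).sum(),(abs(p-e[1])<.2*L).sum()]
        if hw[0]>hw[1]: a=-a
        mid=mu+V[:,1]*(e[0]+e[1])/2
        out.append(dict(px=ce[i].round().astype(int).tolist(),area=int(st[i,4]),mid=mid.round(4).tolist(),L=round(L,4),W=round(np.ptp(q),4),ang=round(float(np.degrees(np.arctan2(a[1],a[0]))),1),hw=[int(k) for k in hw]))
    return out
E
python3 - <<'E'
from h import *
import pickle
for n in('top0','scene0'):
    c=pickle.load(open(n+'.pkl','rb')); print(n)
    for b in blobs(c): print(b)
c=pickle.load(open('top0.pkl','rb'))['img']; d=pickle.load(open('scene0.pkl','rb'))['img']
a=cv2.resize(c[150:240,230:385],None,fx=5,fy=5,interpolation=cv2.INTER_CUBIC)[:,:775]
cv2.imwrite('pics/ctop.png',a[:,:,::-1])
b=cv2.resize(d[155:290,235:405],None,fx=4.4,fy=4.4,interpolation=cv2.INTER_CUBIC)
cv2.imwrite('pics/cscene.png',b[:,:,::-1])
E
```

```text
top0
{'px': [273, 189], 'area': 257, 'mid': [0.6813, 0.1864], 'L': np.float64(0.1042), 'W': np.float64(0.0327), 'ang': -172.9, 'hw': [64, 72]}
{'px': [195, 222], 'area': 228, 'mid': [0.5485, 0.4219], 'L': np.float64(0.0686), 'W': np.float64(0.0392), 'ang': -174.8, 'hw': [53, 58]}
{'px': [240, 259], 'area': 316, 'mid': [0.4417, 0.2597], 'L': np.float64(0.1045), 'W': np.float64(0.0389), 'ang': 29.5, 'hw': [82, 66]}
{'px': [453, 257], 'area': 259, 'mid': [0.5161, -0.4002], 'L': np.float64(0.0546), 'W': np.float64(0.0556), 'ang': 47.0, 'hw': [40, 43]}
{'px': [290, 264], 'area': 216, 'mid': [0.4425, 0.1047], 'L': np.float64(0.066), 'W': np.float64(0.0393), 'ang': -50.7, 'hw': [53, 45]}
{'px': [378, 271], 'area': 326, 'mid': [0.4472, -0.1694], 'L': np.float64(0.1043), 'W': np.float64(0.0383), 'ang': -14.5, 'hw': [84, 69]}
{'px': [336, 278], 'area': 321, 'mid': [0.4158, -0.0421], 'L': np.float64(0.1019), 'W': np.float64(0.0383), 'ang': 146.1, 'hw': [69, 85]}
scene0
{'px': [270, 62], 'area': 68, 'mid': [1.6001, 0.7828], 'L': np.float64(0.0686), 'W': np.float64(0.0456), 'ang': -169.1, 'hw': [
[... 536 characters left out ...]
'hw': [49, 50]}
{'px': [215, 269], 'area': 430, 'mid': [0.442, 0.2625], 'L': np.float64(0.1292), 'W': np.float64(0.0397), 'ang': 30.8, 'hw': [94, 92]}
{'px': [270, 289], 'area': 342, 'mid': [0.4441, 0.1065], 'L': np.float64(0.0668), 'W': np.float64(0.055), 'ang': -47.3, 'hw': [84, 71]}
{'px': [316, 318], 'area': 556, 'mid': [0.417, -0.0399], 'L': np.float64(0.1099), 'W': np.float64(0.0499), 'ang': 147.5, 'hw': [116, 147]}
{'px': [373, 327], 'area': 587, 'mid': [0.4481, -0.1666], 'L': np.float64(0.1188), 'W': np.float64(0.0436), 'ang': -13.0, 'hw': [142, 133]}
{'px': [480, 332], 'area': 471, 'mid': [0.5461, -0.384], 'L': np.float64(0.0616), 'W': np.float64(0.0545), 'ang': 1.5, 'hw': [80, 79]}
```

View pics/ctop.png

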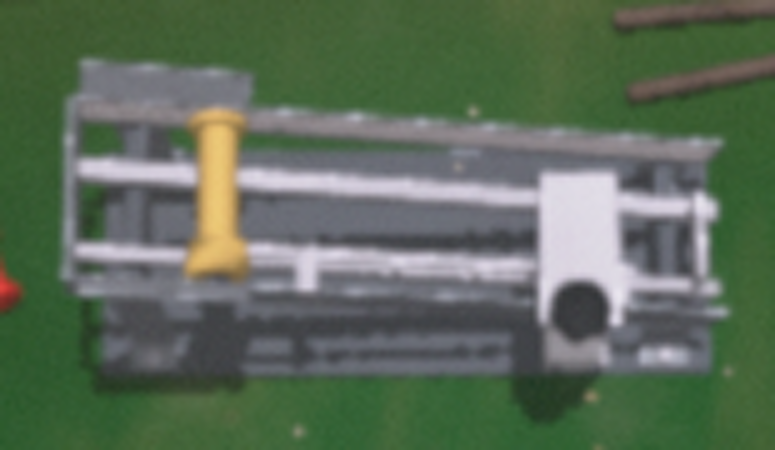

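View pics/cscene.png

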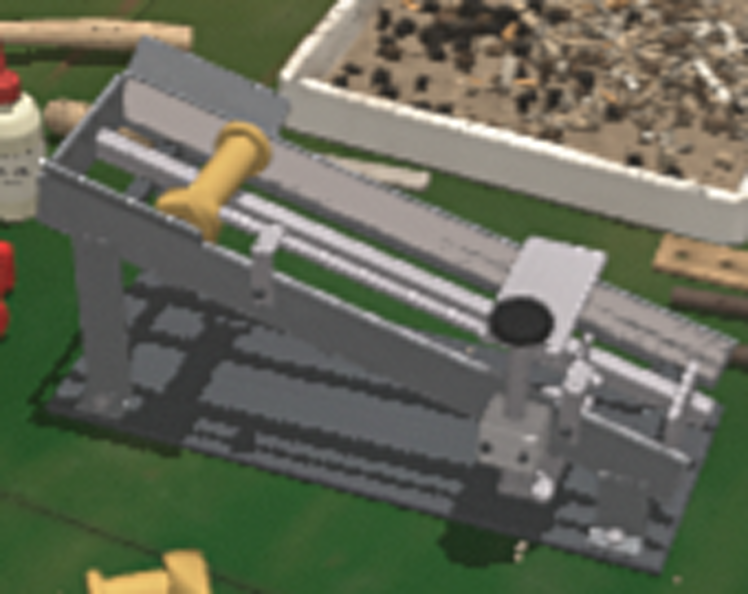

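Run:
```python
from h import *
import pickle
from scipy.optimize import least_squares
T=pickle.load(open('top0.pkl','rb'));S=pickle.load(open('scene0.pkl','rb'))
z=lambda y:.056+.249*(y+.15)
f=lambda p,s,o:np.array(p)/s+o
ft=[((78,168),.028,.225),((713,208),.028,-.165),((78,250),-.0225,.225),((718,288),-.0225,-.165)]
fs=[((105,135),.028,.225),((710,402),.028,-.165)]
A=np.array([f(p,5,[230,150]) for p,_,_ in ft]);B=np.array([f(p,4.4,[235,155]) for p,_,_ in fs])
def W(p,l): 
    c,s=np.cos(p[2]),np.sin(p[2]); return np.array([[p[0]+c*x-s*y,p[1]+s*x+c*y,z(y)] for _,x,y in l])
for use in ('both','top'):
    r=least_squares(lambda p:np.r_[(proj(T,W(p,ft))-A).ravel(),(proj(S,W(p,fs))-B).ravel()*(use=='both')],[.65,.05,0])
    p=r.x;print(p[:2],np.degrees(p[2]));print((proj(T,W(p,ft))-A).round(1).tolist(),(proj(S,W(p,fs))-B).round(1).tolist())
kt=ray(T,f((581,309),5,[230,150]),.169);ks=ray(S,f((522,318),4.4,[235,155]),.169);print('knob',kt,ks)
c,s=np.cos(p[2]),np.sin(p[2])
for k in(kt,ks):
    d=k[0,:2]-p[:2];print('knob in chute',c*d[0]+s*d[1],-s*d[0]+c*d[1])
for a in [(432,238),]: print('tin rim',ray(T,(425,234),.072),ray(S,(447,299),.072))
for c,z_ in((T,.165),(S,.165)):
    hs=blobs(c,z_); 
    for b in hs:
        if b['px'] in([273,189],[284,195]):print(b)
```

```text
[0.64672191 0.02750169] 6.116216400547045
[[-0.8, -0.2], [1.0, -0.0], [-1.2, -0.0], [0.6, -0.4]] [[-1.5, -0.7], [1.7, 1.0]]
[0.64629918 0.02709999] 6.096284164683586
[[-0.6, -0.1], [1.2, 0.1], [-1.1, 0.1], [0.7, -0.3]] [[-1.4, -0.6], [1.7, 1.2]]
knob [[ 0.58913595 -0.04962858  0.169     ]] [[ 0.58567497 -0.05004445  0.169     ]]
knob in chute -0.06498850437182943 -0.07022394126007636
knob in chute -0.06847407242689091 -0.07026990334892609
tin rim [[ 0.56802896 -0.29798485  0.072     ]] [[ 0.55781911 -0.29698967  0.072     ]]
{'px': [273, 189], 'area': 257, 'mid': [0.6389, 0.1676], 'L': np.float64(0.094), 'W': np.float64(0.0295), 'ang': -172.9, 'hw': [64, 72]}
{'px': [284, 195], 'area': 278, 'mid': [0.6269, 0.1585], 'L': np.float64(0.1022), 'W': np.float64(0.0431), 'ang': -174.3, 'hw': [54, 55]}
```

```bash
cat >> h.py <<'E'
CH=np.array([.6465,.0273]);YAW=np.radians(6.1)
def ch2w(x,y,h=0): # chute mm; h above rail top
    c,s=np.cos(YAW),np.sin(YAW); x,y=x/1e3,y/1e3
    return np.array([CH[0]+c*x-s*y,CH[1]+s*x+c*y,.056+.249*(y+.15)+h/1e3])
def pose():
    s=env.get_state(); R=Ro.from_rotvec(s['orientation']).as_matrix()
    return np.array(s['position']),R,np.degrees(np.arctan2(R[1,1],R[0,1])),s
def plan(xyz,phi=None,frm=None):
    p,R,f,s=pose()
    if phi is None: phi=f
    tw=-(phi-f); n=int(np.ceil(abs(tw)/8.5)); 
    c,sn=np.cos(np.radians(phi)),np.sin(np.radians(phi))
    Rt=np.array([[-sn,c,0],[c,sn,0],[0,0,-1]]).T; Rt=np.array([[-sn,c,0],[c,sn,0],[0,0,-1]])
    d=Rt.T@(np.array(xyz)-(p if frm is None else frm)); k=int(np.ceil(np.linalg.norm(d[:2])/.048))
    print(f'at {p.round(4)} phi {f:.1f} q6 {np.degrees(s["qpos"][5]):.0f} w {s["width"]:.4f} gf {s["grasp_force"]:.1f} t {s["time"]:.1f} F {np.round(s["contact_force"],1)}')
    print(f' twist {tw:.1f}: {n} rows; tool dxyz {d.round(4)}; xy {k} rows of {(d[:2]/max(k,1)).round(4)}')
E
python3 - <<'E'
from h import *
print(ch2w(8,139,14),ch2w(0,160,12)); plan([.640,.166,.25],96.1)
E
```

```text
[0.639684   0.16636309 0.141961  ] [0.62949775 0.18639407 0.14519   ]
at [0.2229 0.5023 0.2305] phi 66.1 q6 -12 w 0.0857 gf 0.0 t 0.1 F [-0.  -0.2  0.4]
 twist -30.0: 4 rows; tool dxyz [-0.379  -0.3787 -0.0195]; xy 12 rows of [-0.0316 -0.0316]
```

Call:
send_rows(
  grip=[0.085,0.085,0.085,0.085,0.085,0.085,0.085,0.085,0.085,0.085],
  travel=[
    [0,0,-0.005],
    [0,0,-0.005],
    [0,0,-0.005],
    [0,0,-0.005],
    [-0.0316,-0.0316,0],
    [-0.0316,-0.0316,0],
    [-0.0316,-0.0316,0],
    [-0.0316,-0.0316,0],
    [-0.0316,-0.0316,0],
    [-0.0316,-0.0316,0],
  ],
  twist=[-7.5,-7.5,-7.5,-7.5,0,0,0,0,0,0],
  newtons=60,
)

```text
time: 1.1
position: [0.4326, 0.3328, 0.251]
orientation: [0.166, -3.137, 0.0]
contact_force: [0.1, 0.8, -0.1]
width: 0.0847
grasp_force: 0.0
```

Call:
send_rows(
  grip=[0.085,0.085,0.085,0.085,0.085,0.085,0.085],
  travel=[
    [-0.0316,-0.0316,0],
    [-0.0316,-0.0316,0],
    [-0.0316,-0.0316,0],
    [-0.0316,-0.0316,0],
    [-0.0316,-0.0316,0],
    [-0.0316,-0.0316,0],
    [0,0,0],
  ],
  twist=[0,0,0,0,0,0,0],
)

```text
time: 1.8
position: [0.6438, 0.1609, 0.2493]
orientation: [0.158, -3.137, 0.003]
contact_force: [0.2, 0.4, -1.0]
width: 0.0849
grasp_force: 0.0
```

Run:
```python
from h import *
plan([.640,.166,.25],96.1); c=cap('wrist','w1')
print(c['hand_eye'],c['fx'],c['k1'])
for b in blobs(c,.145): print(b)
```

```text
at [0.6438 0.1609 0.2493] phi 95.8 q6 -91 w 0.0849 gf 0.0 t 1.8 F [ 0.2  0.4 -1. ]
 twist -0.3: 1 rows; tool dxyz [ 0.0032  0.0055 -0.0007]; xy 1 rows of [0.0032 0.0055]
[[ 4.05656478e-04 -9.61686366e-01 -2.74151727e-01  7.01750176e-02]
 [ 9.99999879e-01  3.13796827e-04  3.78922651e-04  1.30120355e-03]
 [-2.78376805e-04 -2.74151848e-01  9.61686377e-01 -1.43046720e-01]
 [ 0.00000000e+00  0.00000000e+00  0.00000000e+00  1.00000000e+00]] 389.10704433122197 -0.07598309883936157
{'px': [267, 4], 'area': 202, 'mid': [0.5061, 0.1174], 'L': np.float64(0.0133), 'W': np.float64(0.0071), 'ang': -78.8, 'hw': [34, 24]}
{'px': [468, 26], 'area': 1526, 'mid': [0.505, 0.2363], 'L': np.float64(0.0318), 'W': np.float64(0.0314), 'ang': 85.2, 'hw': [239, 241]}
{'px': [2, 11], 'area': 81, 'mid': [0.5191, -0.0486], 'L': np.float64(0.0117), 'W': np.float64(0.0032), 'ang': 174.3, 'hw': [12, 20]}
{'px': [597, 128], 'area': 1710, 'mid': [0.5555, 0.3304], 'L': np.float64(0.0442), 'W': np.float64(0.0353), 'ang': 178.6, 'hw': [322, 510]}
{'px': [336, 204], 'area': 3931, 'mid': [0.6349, 0.1724], 'L': np.float64(0.0853), 'W': np.float64(0.0385), 'ang': -169.7, 'hw': [85, 1487]}
{'px': [330, 302], 'area': 257, 'mid': [0.6885, 0.1772], 'L': np.float64(0.0316), 'W': np.float64(0.0205), 'ang': -96.5, 'hw': [109, 31]}
```

View pics/w1.png

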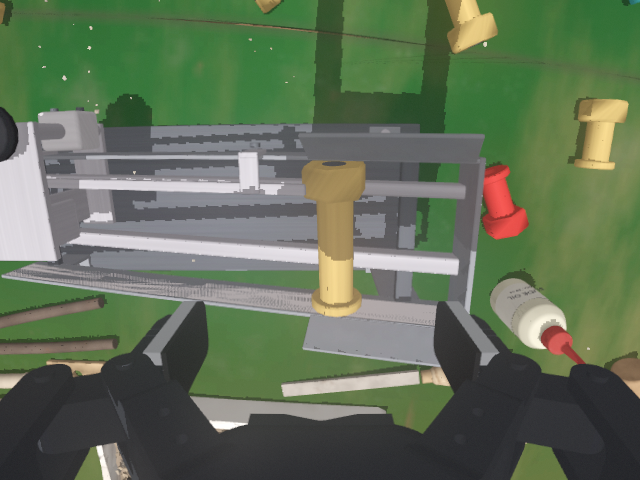

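Run:
```python
from h import *
import pickle
c=pickle.load(open('w1.pkl','rb'))
from h import *
for n,x,y in(('near rail mouth end',-22.5,225),('far mouth end',28,225),('near rail y=50',-22.5,50),('far y=50',28,50),('bar end',-25.5,120)): print(n,proj(c,ch2w(x,y,28 if 'bar' in n else 0)).round(0))
def w2ch(P): 
    d=P[:2]-CH;cc,s=np.cos(YAW),np.sin(YAW); return np.array([cc*d[0]+s*d[1],-s*d[0]+cc*d[1]])*1e3
for uv,z in(((465,190),.1494),((458,265),.1494),((336,285),.137),((335,215),.145),((322,302),.14),((356,302),.14),((318,225),.142),((352,225),.142)):
    P=ray(c,uv,z)[0];print(uv,P.round(4),w2ch(P).round(1))
# rail centres in this pic: brightness profile along columns
g=cv2.cvtColor(c['img'],cv2.COLOR_RGB2GRAY).astype(int)
for u in(200,270,420):
    print(u,[ (v,g[v,u]) for v in range(165,285,3)])
```

```text
near rail mouth end [[464. 188.]]
far mouth end [[457. 264.]]
near rail y=50 [[207. 181.]]
far y=50 [[212. 246.]]
bar end [[297. 184.]]
(465, 190) [0.6012 0.2498 0.1494] [-21.5 226. ]
(458, 265) [0.6512 0.2551 0.1494] [ 28.9 226. ]
(336, 285) [0.6785 0.1765 0.137 ] [ 47.7 145. ]
(335, 215) [0.6267 0.1698 0.145 ] [ -4.6 143.8]
(322, 302) [0.6912 0.1679 0.14  ] [ 59.4 135. ]
(356, 302) [0.6888 0.1919 0.14  ] [ 59.6 159.1]
(318, 225) [0.6352 0.1595 0.142 ] [  2.8 132.6]
(352, 225) [0.6329 0.1819 0.142 ] [  2.9 155.2]
200 [(165, np.int64(93)), (168, np.int64(138)), (171, np.int64(137)), (174, np.int64(138)), (177, np.int64(128)), (180, np.int64(202)), (183, np.int64(214)), (186, np.int64(222)), (189, np.int64(219)), (192, np.int64(156)), (195, np.int64(139)), (198, np.int64(138)), (201, np.int64(141)), (204, np.int64(137)), (207, np.int64(98)), (210, np.int64(96)), (213, np.int64(95)), (216, np.int64(95)), (219, np.int64(98)), (222, np.int64(141)), (225, np.int64(137)), (228, np.int64(139)), (231, np.int64(140)), (234, np.int64(137)), (237, np.int64(127)), (240, np.int64(143)), (243, np.
[... 1344 characters left out ...]
t64(145)), (189, np.int64(147)), (192, np.int64(141)), (195, np.int64(136)), (198, np.int64(67)), (201, np.int64(68)), (204, np.int64(67)), (207, np.int64(69)), (210, np.int64(68)), (213, np.int64(97)), (216, np.int64(97)), (219, np.int64(98)), (222, np.int64(99)), (225, np.int64(90)), (228, np.int64(92)), (231, np.int64(102)), (234, np.int64(73)), (237, np.int64(74)), (240, np.int64(82)), (243, np.int64(103)), (246, np.int64(103)), (249, np.int64(103)), (252, np.int64(125)), (255, np.int64(133)), (258, np.int64(202)), (261, np.int64(224)), (264, np.int64(220)), (267, np.int64(218)), (270, np.int64(214)), (273, np.int64(105)), (276, np.int64(104)), (279, np.int64(103)), (282, np.int64(104))]
```

```bash
cat >> h.py <<'E'
CH=CH+[.0006,.0008]
def w2ch(P):
    d=np.array(P)[:2]-CH;cc,s=np.cos(YAW),np.sin(YAW); return np.array([cc*d[0]+s*d[1],-s*d[0]+cc*d[1]])*1e3
E
python3 - <<'E'
from h import *
t=ch2w(8,143); t[2]=.123; plan(t,96.1)
E
```

```text
at [0.6417 0.1631 0.2495] phi 95.8 q6 -91 w 0.0846 gf 0.0 t 1.9 F [-0.5  0.6 -1. ]
 twist -0.3: 1 rows; tool dxyz [0.001  0.0082 0.1265]; xy 1 rows of [0.001  0.0082]
```

Call:
send_rows(
  grip=[0.07,0.07,0.07,0.07],
  travel=[
    [0,0,0.02],
    [0,0,0.02],
    [0,0,0],
    [0,0,0],
  ],
  twist=[-0.3,0,0,0],
)

```text
time: 2.25
position: [0.6394, 0.1665, 0.2113]
orientation: [0.176, -3.135, -0.0]
contact_force: [0.4, -0.3, -0.9]
width: 0.0703
grasp_force: 0.0
```

Run:
```python
from h import *
t=ch2w(8,143); t[2]=.123; plan(t,96.1)
```

```text
at [0.6394 0.1665 0.2113] phi 96.4 q6 -91 w 0.0703 gf 0.0 t 2.2 F [ 0.4 -0.3 -0.9]
 twist 0.3: 1 rows; tool dxyz [-0.001   0.0046  0.0883]; xy 1 rows of [-0.001   0.0046]
```

Call:
send_rows(
  grip=[0.07,0.07,0.07,0.07,0.07,0.07,0.0,0.0,0.0,0.0],
  travel=[
    [-0.001,0.0045,0.018],
    [0,0,0.025],
    [0,0,0.025],
    [0,0,0.02],
    [0,0,0],
    [0,0,0],
    [0,0,0],
    [0,0,0],
    [0,0,0],
    [0,0,0],
  ],
  twist=[0.3,0,0,0,0,0,0,0,0,0],
)

```text
time: 3.25
position: [0.6415, 0.1699, 0.1247]
orientation: [-0.166, 3.135, -0.001]
contact_force: [1.6, -1.8, 4.0]
width: 0.0222
grasp_force: 58.4
```

Call:
send_rows(
  grip=[0.0,0.0,0.0,0.0],
  travel=[
    [0,0,0],
    [0,0,0],
    [0,0,0],
    [0,0,0],
  ],
  twist=[0,0,0,0],
)

```text
time: 3.65
position: [0.6415, 0.1699, 0.1246]
orientation: [-0.165, 3.135, -0.001]
contact_force: [0.2, -1.8, 5.7]
width: 0.0221
grasp_force: 58.5
```

Call:
send_rows(
  grip=[0.0,0.0,0.0,0.0,0.0,0.0,0.0,0.0,0.0,0.0],
  travel=[
    [0,0.002,-0.008],
    [0,0.002,-0.01],
    [0,0.002,-0.014],
    [0,0.002,-0.02],
    [0,0.002,-0.025],
    [0,0.002,-0.025],
    [0,0.002,-0.023],
    [0,0,0],
    [0,0,0],
    [0,0,0],
  ],
  twist=[0,0,0,0,0,0,0,0,0,0],
)

```text
time: 4.65
position: [0.6381, 0.1841, 0.2466]
orientation: [0.166, -3.134, 0.0]
contact_force: [0.1, -0.8, -1.7]
width: 0.022
grasp_force: 58.8
```

Run:
```python
from h import *
t=ch2w(8,160); t[2]=.25; plan(t,-83.9)
c=cap('wrist','w2')
```

```text
at [0.6381 0.1841 0.2466] phi 96.1 q6 -90 w 0.0220 gf 58.8 t 4.7 F [ 0.1 -0.8 -1.7]
 twist 180.0: 22 rows; tool dxyz [ 0.0004 -0.0039 -0.0034]; xy 1 rows of [ 0.0004 -0.0039]
```

View pics/w2.png

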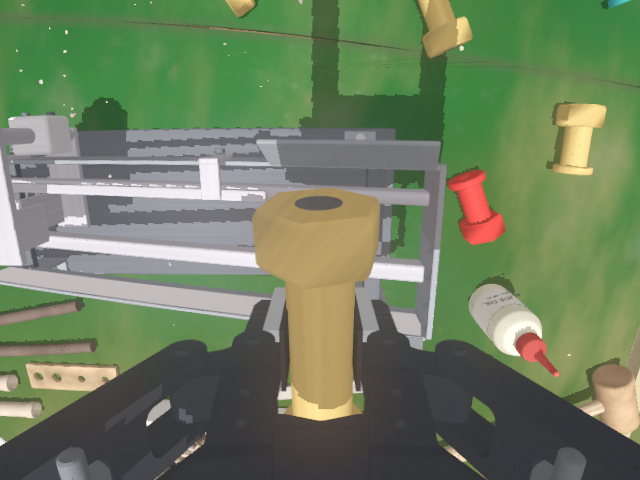

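```bash
cat >> h.py <<'E'
def tray(c,uv,z): # wrist pixel -> tool coords at tool z
    c=dict(c); M=np.linalg.inv(np.array(c['hand_eye'])); c['R']=M[:3,:3]; c['t']=M[:3,3]; return ray(c,uv,z)[0]
E
python3 - <<'E'
from h import *
import pickle
c=pickle.load(open('w2.pkl','rb'))
for z in(-.015,-.019,-.025): print(z,tray(c,(318,203),z).round(4))
# top rear edge of head at shank junction (radius ~20 above axis)
for z in(-.039,-.045): print('junction',z,tray(c,(318,283),z).round(4))
E
```

```text
-0.015 [ 0.0463  0.0005 -0.015 ]
-0.019 [ 0.047   0.0005 -0.019 ]
-0.025 [ 0.0481  0.0006 -0.025 ]
junction -0.039 [ 0.0274  0.0006 -0.039 ]
junction -0.045 [ 0.0299  0.0007 -0.045 ]
```

Call:
send_rows(
  grip=[0.0,0.0,0.0,0.0,0.0,0.0,0.0,0.0,0.0,0.0],
  travel=[
    [0,0,0],
    [0,0,0],
    [0,0,0],
    [0,0,0],
    [0,0,0],
    [0,0,0],
    [0,0,0],
    [0,0,0],
    [0,0,0],
    [0,0,0],
  ],
  twist=[8,8,8,8,8,8,8,8,8,8],
)

```text
time: 5.7
position: [0.6385, 0.1839, 0.2465]
orientation: [-1.895, -2.502, 0.004]
contact_force: [-0.1, -0.1, -2.0]
width: 0.0223
grasp_force: 58.8
```

Call:
send_rows(
  grip=[0.0,0.0,0.0,0.0,0.0,0.0,0.0,0.0,0.0,0.0],
  travel=[
    [0,0,0],
    [0,0,0],
    [0,0,0],
    [0,0,0],
    [0,0,0],
    [0,0,0],
    [0,0,0],
    [0,0,0],
    [0,0,0],
    [0,0,0],
  ],
  twist=[8,8,8,8,8,8,8,8,8,8],
)

```text
time: 6.7
position: [0.6385, 0.184, 0.2465]
orientation: [-3.062, -0.699, 0.005]
contact_force: [-0.1, -0.6, -1.9]
width: 0.0223
grasp_force: 58.8
```

Call:
send_rows(
  grip=[0.0,0.0,0.0,0.0,0.0,0.0],
  travel=[
    [0,0,0],
    [0,0,0],
    [0,0,0],
    [0,0,0],
    [0,0,0],
    [0,0,0],
  ],
  twist=[7,7,6,0,0,0],
)

```text
time: 7.3
position: [0.6391, 0.1841, 0.2477]
orientation: [3.137, 0.169, -0.002]
contact_force: [0.6, -0.5, -1.9]
width: 0.0222
grasp_force: 58.8
```

Run:
```python
from h import *
t=ch2w(10.5,162,2); print(t); plan(t,-83.9)
c=cap('wrist','w3')
for b in blobs(c,.25): 
  if b['area']>3000: print(b)
```

```text
[0.64032577 0.19029852 0.135688  ]
at [0.6391 0.1841 0.2477] phi -83.8 q6 90 w 0.0222 gf 58.8 t 7.3 F [ 0.6 -0.5 -1.9]
 twist 0.1: 1 rows; tool dxyz [ 0.0019 -0.0061  0.112 ]; xy 1 rows of [ 0.0019 -0.0061]
{'px': [316, 304], 'area': 14352, 'mid': [0.6362, 0.1865], 'L': np.float64(0.0986), 'W': np.float64(0.0471), 'ang': 11.6, 'hw': [3828, 2642]}
```

View pics/w3.png

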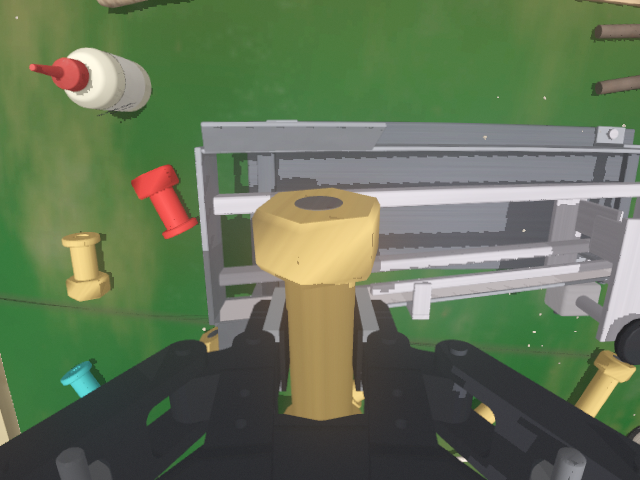

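Call:
send_rows(
  grip=[0.0,0.0,0.0,0.0,0.0,0.0,0.0,0.0,0.0,0.0],
  travel=[
    [0.002,-0.006,0.01],
    [0,0,0.02],
    [0,0,0.02],
    [0,0,0.02],
    [0,0,0.015],
    [0,0,0.01],
    [0,0,0.007],
    [0,0,0],
    [0,0,0],
    [0,0,0],
  ],
  twist=[0,0,0,0,0,0,0,0,0,0],
)

```text
time: 8.35
position: [0.6416, 0.1906, 0.1467]
orientation: [-3.137, -0.166, -0.003]
contact_force: [4.9, 0.7, -2.6]
width: 0.0227
grasp_force: 44.1
```

Run:
```python
from h import *
p,R,f,s=pose(); print(p,w2ch(p),s['width'],s['grasp_force'],s['contact_force'],s['wrist_torque'])
c=cap('wrist','w4'); d=cap('scene')
cv2.imwrite('pics/w4b.png',np.hstack([cv2.resize(c['img'],(480,360)),cv2.resize(d['img'][150:270,240:346],(318,360))])[:,:,::-1])
```

```text
[0.6415877  0.19059305 0.14674503] [ 11.78608332 162.15876932] 0.02272496795922254 44.101542234420776 [ 4.91330849  0.66070234 -2.62440657] [ 0.097676   -0.93617698 -0.05561426]
```

View pics/w4b.png

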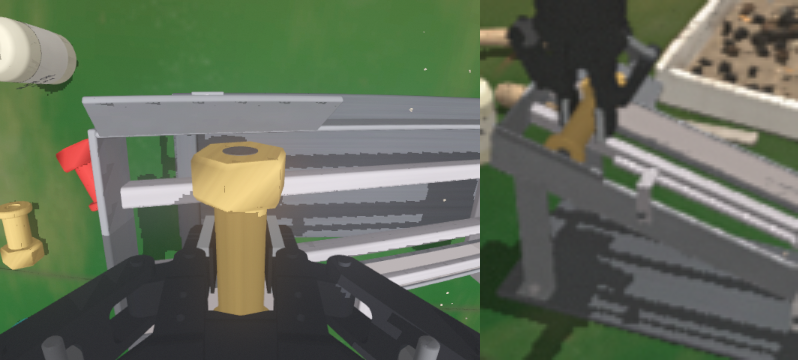

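Call:
send_rows(
  grip=[0.0,0.0,0.0,0.0,0.0,0.0,0.0,0.0,0.0,0.0],
  travel=[
    [0.001,0,-0.01],
    [0,0,-0.02],
    [0,0,-0.03],
    [0,0,-0.02],
    [0,0,0],
    [-0.04,0,0],
    [-0.04,0,0],
    [-0.04,0,0],
    [-0.04,0,0],
    [0,0,0],
  ],
  twist=[0,0,0,0,0,0,0,0,0,0],
  newtons=80,
)

```text
time: 9.45
position: [0.4751, 0.1734, 0.2243]
orientation: [3.137, 0.168, -0.014]
contact_force: [0.3, -1.2, -2.2]
width: 0.022
grasp_force: 78.6
```

Call:
send_rows(
  grip=[0.0,0.0,0.0,0.0,0.0,0.0,0.0,0.0,0.0,0.0],
  travel=[
    [0,0,0],
    [0,0,0.04],
    [0,0,0.045],
    [0,0,0.045],
    [0,0,0.04],
    [0,0,0.02],
    [0,0,0.012],
    [0,0,0.007],
    [0,0,0],
    [0,0,0],
  ],
  twist=[0,0,0,0,0,0,0,0,0,0],
)

```text
time: 10.45
position: [0.4837, 0.1737, 0.0182]
orientation: [-3.137, -0.166, -0.003]
contact_force: [-0.8, -0.3, -1.8]
width: 0.0216
grasp_force: 78.6
```

Call:
send_rows(
  grip=[0.0,0.0,0.0,0.0,0.0],
  travel=[
    [0,0,0.004],
    [0,0,0.004],
    [0,0,0.004],
    [0,0,0],
    [0,0,0],
  ],
  twist=[0,0,0,0,0],
)

```text
time: 10.95
position: [0.4824, 0.1736, 0.0052]
orientation: [3.137, 0.166, -0.0]
contact_force: [0.3, 0.2, -2.5]
width: 0.0221
grasp_force: 78.6
```

Call:
send_rows(
  grip=[0.03,0.03,0.05,0.06,0.06,0.06,0.06,0.06,0.06,0.06],
  travel=[
    [0,0,0],
    [0,0,0],
    [0,0,0],
    [0,0,0],
    [0,0,0],
    [0,0,0],
    [0,0,-0.03],
    [0,0,-0.04],
    [0,0,-0.04],
    [0,0,-0.04],
  ],
  twist=[0,0,0,0,0,0,0,0,0,0],
)

```text
time: 11.95
position: [0.4821, 0.1735, 0.1568]
orientation: [3.137, 0.166, -0.001]
contact_force: [0.8, -0.2, 0.7]
width: 0.0603
grasp_force: 0.0
```

Call:
send_rows(
  grip=[0.06,0.06,0.06,0.06],
  travel=[
    [0,0,-0.04],
    [0,0,0],
    [0,0,0],
    [0,0,0],
  ],
  twist=[0,0,0,0],
)

```text
time: 12.35
position: [0.4816, 0.1734, 0.1941]
orientation: [3.137, 0.166, -0.004]
contact_force: [0.3, -0.2, -0.6]
width: 0.0599
grasp_force: 0.0
```

Run:
```python
from h import *
plan([.48,.18,.2],-83.9)
c=cap('wrist','w5')
for b in blobs(c,.018,amin=400): print(b)
```

```text
at [0.4816 0.1734 0.1941] phi -83.9 q6 91 w 0.0599 gf 0.0 t 12.3 F [ 0.3 -0.2 -0.6]
 twist -0.0: 1 rows; tool dxyz [-0.0009 -0.0067 -0.0059]; xy 1 rows of [-0.0009 -0.0067]
{'px': [31, 110], 'area': 2438, 'mid': [0.547, 0.4206], 'L': np.float64(0.0664), 'W': np.float64(0.052), 'ang': 180.0, 'hw': [527, 726]}
{'px': [325, 216], 'area': 3403, 'mid': [0.4782, 0.1707], 'L': np.float64(0.1048), 'W': np.float64(0.0375), 'ang': 7.2, 'hw': [981, 838]}
{'px': [215, 245], 'area': 3439, 'mid': [0.4396, 0.2592], 'L': np.float64(0.1019), 'W': np.float64(0.0448), 'ang': 32.9, 'hw': [988, 530]}
{'px': [398, 260], 'area': 1889, 'mid': [0.4439, 0.1073], 'L': np.float64(0.0664), 'W': np.float64(0.0449), 'ang': -53.0, 'hw': [598, 366]}
{'px': [541, 304], 'area': 2412, 'mid': [0.4191, -0.037], 'L': np.float64(0.1031), 'W': np.float64(0.0537), 'ang': 143.1, 'hw': [572, 671]}
```

View pics/w5.png

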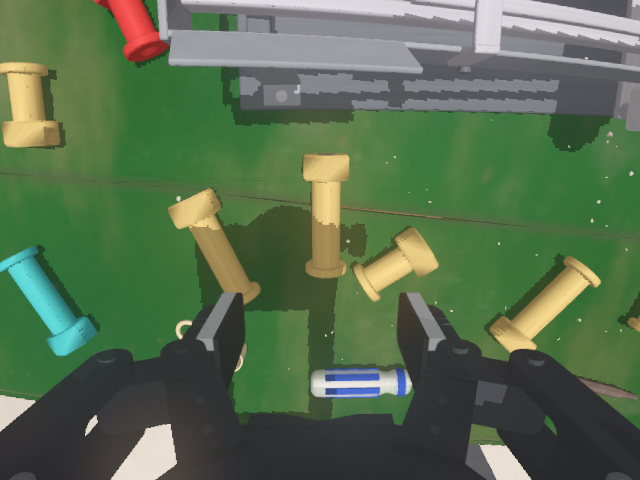

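Call:
send_rows(
  grip=[0.06,0.06,0.06,0.06,0.06,0.06,0.06,0.06,0.06,0.06],
  travel=[
    [-0.0084,0.001,0.02],
    [0,0,0.04],
    [0,0,0.04],
    [0,0,0.04],
    [0,0,0.025],
    [0,0,0.015],
    [0,0,0.008],
    [0,0,0.003],
    [0,0,0],
    [0,0,0],
  ],
  twist=[0,0,0,0,0,0,0,0,0,0],
)

```text
time: 13.4
position: [0.4748, 0.1718, 0.0049]
orientation: [-3.137, -0.166, -0.002]
contact_force: [0.0, 0.2, -0.2]
width: 0.0601
grasp_force: 0.0
```

Call:
send_rows(
  grip=[0.0,0.0,0.0,0.0,0.0,0.0,0.0],
  travel=[
    [0,0,0],
    [0,0,0],
    [0,0,0],
    [0,0,0],
    [0,0,0],
    [0,0,0],
    [0,0,0],
  ],
  twist=[0,0,0,0,0,0,0],
)

```text
time: 14.1
position: [0.4749, 0.1715, 0.0052]
orientation: [3.137, 0.166, 0.002]
contact_force: [-1.1, -2.0, 6.5]
width: 0.0211
grasp_force: 78.0
```

Call:
send_rows(
  grip=[0.0,0.0,0.0,0.0,0.0,0.0,0.0,0.0,0.0,0.0],
  travel=[
    [0,0,-0.02],
    [0,0,-0.04],
    [0,0,-0.05],
    [0,0,-0.05],
    [0,0,-0.05],
    [0,0,-0.02],
    [0,0,0],
    [0,0,0],
    [0,0,0],
    [0,0,0],
  ],
  twist=[0,0,0,0,0,0,0,0,0,0],
)

```text
time: 15.1
position: [0.4731, 0.1715, 0.2322]
orientation: [3.137, 0.166, -0.007]
contact_force: [-0.6, 0.3, -2.1]
width: 0.0213
grasp_force: 78.8
```

```bash
cat >> h.py <<'E'
def inhand(c):
    """head end row -> origin offset along tool x: find dark hole centre near (318,203) and the head blob"""
    hsv=cv2.cvtColor(c['img'],cv2.COLOR_RGB2HSV); m=cv2.inRange(hsv,(14,90,60),(32,255,255))
    n,l,st,ce=cv2.connectedComponentsWithStats(m); i=1+np.argmax(st[1:,4]); b=l==i
    rows=np.nonzero(b.any(1))[0]; w=b.sum(1); 
    x,y,W,H,A=st[i]; hole=np.zeros_like(m); sub=(~b)[y:y+H,x:x+W]
    sat=hsv[...,1]<60; val=(hsv[...,2]<130)
    hm=(sat&val)[y:y+70,300-20:340]; v,u=np.nonzero(hm)
    print('bbox',st[i].tolist(),'widths',{int(r):int(w[r]) for r in range(y,y+H,12)},'hole',(u.mean()+280).round(1) if len(u) else None,(v.mean()+y).round(1) if len(v) else None,len(v))
    if len(v): print('head end tool x (z=-.015,-.019,-.023):',[tray(c,(u.mean()+280,v.mean()+y),z)[:2].round(4).tolist() for z in(-.015,-.019,-.023)])
E
python3 - <<'E'
from h import *
t=ch2w(4,160); t[2]=.24; plan(t,-83.9)
import pickle
inhand(pickle.load(open('w3.pkl','rb')))
c=cap('wrist','w6'); inhand(c)
E
```

```text
at [0.4731 0.1715 0.2322] phi -83.9 q6 91 w 0.0213 gf 78.8 t 15.1 F [-0.6  0.3 -2.1]
 twist -0.0: 1 rows; tool dxyz [ 0.1617  0.0011 -0.0078]; xy 4 rows of [0.0404 0.0003]
bbox [252, 188, 128, 233, 19055] widths {188: 12, 200: 62, 212: 124, 224: 126, 236: 125, 248: 123, 260: 118, 272: 103, 284: 70, 296: 69, 308: 68, 320: 66, 332: 66, 344: 64, 356: 64, 368: 63, 380: 64, 392: 73, 404: 70, 416: 49} hole 314.3 200.4 601
head end tool x (z=-.015,-.019,-.023): [[0.0459, -0.0034], [0.0466, -0.0033], [0.0473, -0.0033]]
bbox [256, 164, 181, 257, 22713] widths {164: 12, 176: 114, 188: 117, 200: 126, 212: 133, 224: 146, 236: 154, 248: 140, 260: 102, 272: 81, 284: 68, 296: 67, 308: 62, 320: 62, 332: 60, 344: 60, 356: 60, 368: 62, 380: 61, 392: 72, 404: 84, 416: 48} hole 320.2 169.2 163
head end tool x (z=-.015,-.019,-.023): [[0.0562, -0.0015], [0.0566, -0.0014], [0.057, -0.0014]]
```

Call:
send_rows(
  grip=[0.0,0.0,0.0,0.0,0.0,0.0,0.0,0.0,0.0],
  travel=[
    [0,0,-0.008],
    [0.04,0,0],
    [0.041,0,0],
    [0.041,0,0],
    [0.04,0.001,0],
    [0,0,0],
    [0,0,0],
    [0,0,0],
    [0,0,0],
  ],
  twist=[0,0,0,0,0,0,0,0,0],
)

```text
time: 16.05
position: [0.6346, 0.1879, 0.243]
orientation: [-3.137, -0.167, -0.0]
contact_force: [-0.2, 1.0, -2.0]
width: 0.0211
grasp_force: 78.8
```

Run:
```python
from h import *
t=ch2w(4.5,160); t[2]=.134; plan(t,-83.9)
c=cap('wrist','w7'); inhand(c)
```

```text
at [0.6346 0.1879 0.243 ] phi -83.9 q6 91 w 0.0211 gf 78.8 t 16.1 F [-0.2  1.  -2. ]
 twist -0.0: 1 rows; tool dxyz [-0.      0.0003  0.109 ]; xy 1 rows of [-0.      0.0003]
bbox [261, 165, 117, 256, 19826] widths {165: 35, 177: 114, 189: 116, 201: 114, 213: 114, 225: 113, 237: 93, 249: 69, 261: 67, 273: 67, 285: 66, 297: 66, 309: 62, 321: 61, 333: 60, 345: 60, 357: 60, 369: 62, 381: 64, 393: 80, 405: 84, 417: 39} hole 320.2 169.2 168
head end tool x (z=-.015,-.019,-.023): [[0.0562, -0.0015], [0.0566, -0.0015], [0.057, -0.0015]]
```

Call:
send_rows(
  grip=[0.0,0.0,0.0,0.0,0.0,0.0,0.0,0.0,0.0],
  travel=[
    [0,0,0.015],
    [0,0,0.02],
    [0,0,0.02],
    [0,0,0.015],
    [0,0,0.015],
    [0,0,0.01],
    [0,0,0.01],
    [0,0,0],
    [0,0,0],
  ],
  twist=[0,0,0,0,0,0,0,0,0],
)

```text
time: 17.0
position: [0.6356, 0.1878, 0.1378]
orientation: [-3.137, -0.166, -0.001]
contact_force: [-0.2, -0.1, -1.8]
width: 0.0215
grasp_force: 78.8
```

Run:
```python
from h import *
t=ch2w(4.5,160); t[2]=.134; plan(t,-83.9)
```

```text
at [0.6356 0.1878 0.1378] phi -83.9 q6 91 w 0.0215 gf 78.8 t 17.0 F [-0.2 -0.1 -1.8]
 twist -0.0: 1 rows; tool dxyz [-0.001   0.0001  0.0038]; xy 1 rows of [-0.001   0.0001]
```

Call:
send_rows(
  grip=[0.0,0.0,0.0,0.03,0.03,0.03,0.03,0.036,0.036,0.036],
  travel=[
    [0,0,0.003],
    [0,0,0.001],
    [0,0,0],
    [0,0,0],
    [0,0,0],
    [0,0,0],
    [0,0,0],
    [0,0,0],
    [0,0,-0.01],
    [0,0,-0.02],
  ],
  twist=[0,0,0,0,0,0,0,0,0,0],
)

```text
time: 18.0
position: [0.6343, 0.1877, 0.1623]
orientation: [3.137, 0.166, -0.006]
contact_force: [-0.3, -0.1, 1.2]
width: 0.0357
grasp_force: 0.0
```

Call:
send_rows(
  grip=[0.036,0.036,0.036,0.036,0.036,0.036,0.036],
  travel=[
    [0,0,-0.03],
    [0,0,-0.03],
    [0,0,-0.03],
    [0,0,-0.005],
    [0,0,0],
    [0,0,0],
    [0,0,0],
  ],
  twist=[0,0,0,0,0,0,0],
)

```text
time: 18.7
position: [0.6347, 0.1877, 0.2564]
orientation: [3.137, 0.166, -0.005]
contact_force: [-0.0, 0.5, 0.4]
width: 0.0359
grasp_force: 0.0
```

Run:
```python
from h import *
c=cap('wrist','w8'); d=cap('scene','s8')
cv2.imwrite('pics/w8b.png',np.hstack([cv2.resize(c['img'],(480,360)),cv2.resize(d['img'][150:290,240:406],(320,270)) if 0 else cv2.resize(d['img'][155:275,240:400],(480,360))[:, :318]])[:,:,::-1])
T=cap('top','t8')
for b in blobs(T): print(b)
plan([.6356,.1878,.24])
```

```text
{'px': [195, 222], 'area': 206, 'mid': [0.5499, 0.4227], 'L': np.float64(0.0657), 'W': np.float64(0.0387), 'ang': -175.9, 'hw': [44, 54]}
{'px': [453, 257], 'area': 261, 'mid': [0.5162, -0.4001], 'L': np.float64(0.0545), 'W': np.float64(0.0561), 'ang': -136.0, 'hw': [43, 43]}
{'px': [291, 264], 'area': 201, 'mid': [0.443, 0.1045], 'L': np.float64(0.0639), 'W': np.float64(0.0385), 'ang': -49.8, 'hw': [51, 42]}
{'px': [378, 271], 'area': 325, 'mid': [0.4475, -0.1693], 'L': np.float64(0.1041), 'W': np.float64(0.0392), 'ang': -14.2, 'hw': [83, 69]}
{'px': [336, 278], 'area': 317, 'mid': [0.4158, -0.042], 'L': np.float64(0.1019), 'W': np.float64(0.0383), 'ang': 145.9, 'hw': [68, 83]}
at [0.635  0.1877 0.257 ] phi -83.9 q6 91 w 0.0359 gf 0.0 t 18.9 F [-0.  -0.4  0.8]
 twist -0.0: 0 rows; tool dxyz [ 0.0006 -0.      0.017 ]; xy 1 rows of [ 0.0006 -0.    ]
```

View pics/w8b.png

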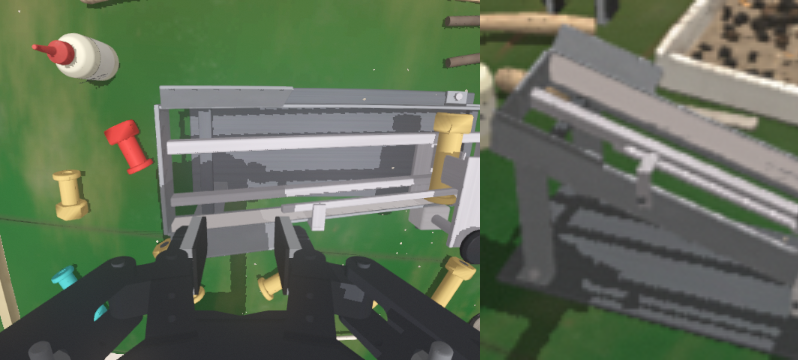

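Run:
```python
from h import *
plan([.436,.257,.2],-59)
```

```text
at [0.635  0.1877 0.257 ] phi -83.9 q6 91 w 0.0359 gf 0.0 t 18.9 F [-0.  -0.4  0.8]
 twist -24.9: 3 rows; tool dxyz [-0.1349 -0.1619  0.057 ]; xy 5 rows of [-0.027  -0.0324]
```

Call:
send_rows(
  grip=[0.06,0.06,0.06,0.06,0.06,0.06,0.06,0.06,0.06,0.06],
  travel=[
    [0,0,0],
    [0,0,0],
    [0,0,0],
    [-0.027,-0.0324,0.007],
    [-0.027,-0.0324,0.01],
    [-0.027,-0.0324,0.02],
    [-0.027,-0.0324,0.02],
    [-0.027,-0.0324,0],
    [0,0,0],
    [0,0,0],
  ],
  twist=[-8.3,-8.3,-8.3,0,0,0,0,0,0,0],
)

```text
time: 19.85
position: [0.436, 0.2577, 0.2015]
orientation: [3.027, 0.841, 0.001]
contact_force: [0.8, -0.2, -1.0]
width: 0.0602
grasp_force: 0.0
```

Call:
send_rows(
  grip=[0.06,0.06],
  travel=[
    [0,0,0],
    [0,0,0],
  ],
  twist=[0,0],
)

```text
time: 20.05
position: [0.4378, 0.2569, 0.2014]
orientation: [3.028, 0.837, 0.001]
contact_force: [0.8, -0.3, -0.1]
width: 0.06
grasp_force: 0.0
```

```bash
cat >> h.py <<'E'
def look(near,off=.0055,z=.003,name='wl'):
    """wrist blob nearest to a point -> grasp plan; grasp at mid-off along axis toward the plain end, phi=ang-90"""
    c=cap('wrist',name); bs=[b for b in blobs(c,.018,amin=300)]
    b=min(bs,key=lambda b:np.hypot(*(np.array(b['mid'])-near))); print(b)
    # refined axis: mask pixels' ends
    a=np.radians(b['ang']); g=np.array(b['mid'])-off*np.array([np.cos(a),np.sin(a)])
    phi=(b['ang']-90+180)%360-180; print('grasp',g.round(4),'phi',phi); plan([*g,z],phi); return b
E
python3 - <<'E'
from h import *
look([.44,.26])
T=cap('top','t9')
for b in blobs(T): print(b)
E
```

```text
{'px': [320, 206], 'area': 3852, 'mid': [0.4385, 0.2594], 'L': np.float64(0.1038), 'W': np.float64(0.0367), 'ang': 29.9, 'hw': [1174, 812]}
grasp [0.4337 0.2567] phi -60.099999999999994
at [0.4376 0.2569 0.2013] phi -59.1 q6 77 w 0.0601 gf 0.0 t 20.1 F [-0.1 -0.2  0.2]
 twist 1.0: 1 rows; tool dxyz [-0.0035 -0.0018  0.1983]; xy 1 rows of [-0.0035 -0.0018]
{'px': [453, 257], 'area': 261, 'mid': [0.5162, -0.4001], 'L': np.float64(0.0545), 'W': np.float64(0.0561), 'ang': -136.0, 'hw': [43, 43]}
{'px': [243, 264], 'area': 178, 'mid': [0.4331, 0.2529], 'L': np.float64(0.0817), 'W': np.float64(0.0275), 'ang': -152.0, 'hw': [30, 47]}
{'px': [290, 264], 'area': 214, 'mid': [0.4426, 0.1048], 'L': np.float64(0.0648), 'W': np.float64(0.0392), 'ang': -51.2, 'hw': [53, 45]}
{'px': [378, 271], 'area': 325, 'mid': [0.4474, -0.1693], 'L': np.float64(0.1045), 'W': np.float64(0.0383), 'ang': -14.4, 'hw': [84, 69]}
{'px': [336, 278], 'area': 320, 'mid': [0.4157, -0.0421], 'L': np.float64(0.1019), 'W': np.float64(0.0383), 'ang': 146.1, 'hw': [69, 83]}
```

Call:
send_rows(
  grip=[0.06,0.06,0.06,0.06,0.06,0.06,0.06,0.06,0.06,0.06],
  travel=[
    [-0.002,-0.002,0.02],
    [0,0,0.045],
    [0,0,0.045],
    [0,0,0.04],
    [0,0,0.025],
    [0,0,0.013],
    [0,0,0.007],
    [0,0,0.002],
    [0,0,0],
    [0,0,0],
  ],
  twist=[1.0,0,0,0,0,0,0,0,0,0],
)

```text
time: 21.15
position: [0.4345, 0.2581, 0.0052]
orientation: [-3.035, -0.812, -0.003]
contact_force: [-0.1, 0.4, -0.2]
width: 0.0602
grasp_force: 0.0
```

Call:
send_rows(
  grip=[0.0,0.0,0.0,0.0,0.0,0.0],
  travel=[
    [0,0,0],
    [0,0,0],
    [0,0,0],
    [0,0,0],
    [0,0,0],
    [0,0,0],
  ],
  twist=[0,0,0,0,0,0],
)

```text
time: 21.75
position: [0.4342, 0.258, 0.0052]
orientation: [3.035, 0.812, 0.002]
contact_force: [-1.4, -1.0, 5.0]
width: 0.0219
grasp_force: 78.0
```

Call:
send_rows(
  grip=[0.0,0.0,0.0,0.0,0.0,0.0,0.0,0.0,0.0,0.0],
  travel=[
    [0,0,-0.02],
    [0,0,-0.045],
    [0,0,-0.05],
    [0,0,-0.05],
    [0,0,-0.05],
    [0,0,-0.02],
    [0,0,0],
    [0,0,0],
    [0,0,0],
    [0,0,0],
  ],
  twist=[0,0,0,0,0,8,8,7.8,0,0],
)

```text
time: 22.75
position: [0.4332, 0.2578, 0.239]
orientation: [3.137, 0.175, -0.001]
contact_force: [-0.2, -0.6, -1.6]
width: 0.0212
grasp_force: 78.8
```

Run:
```python
from h import *
t=ch2w(4.5,160); t[2]=.24; plan(t,-83.9)
c=cap('wrist','w10'); inhand(c)
```

```text
at [0.4332 0.2578 0.239 ] phi -83.6 q6 102 w 0.0212 gf 78.8 t 22.8 F [-0.2 -0.6 -1.6]
 twist 0.3: 1 rows; tool dxyz [ 0.1927  0.0912 -0.001 ]; xy 5 rows of [0.0385 0.0182]
bbox [262, 164, 117, 257, 20086] widths {164: 44, 176: 114, 188: 117, 200: 116, 212: 116, 224: 114, 236: 94, 248: 75, 260: 69, 272: 68, 284: 67, 296: 67, 308: 62, 320: 62, 332: 60, 344: 60, 356: 59, 368: 62, 380: 59, 392: 73, 404: 84, 416: 49} hole 320.2 168.1 161
head end tool x (z=-.015,-.019,-.023): [[0.0565, -0.0014], [0.0569, -0.0014], [0.0573, -0.0014]]
```

Call:
send_rows(
  grip=[0.0,0.0,0.0,0.0,0.0,0.0,0.0,0.0,0.0,0.0],
  travel=[
    [0,0,-0.002],
    [0.0385,0.0182,0],
    [0.0385,0.0182,0],
    [0.0385,0.0182,0],
    [0.0385,0.0182,0],
    [0.0385,0.0182,0],
    [0,0,0],
    [0,0,0],
    [0,0,0],
    [0,0,0],
  ],
  twist=[0.3,0,0,0,0,0,0,0,0,0],
)

```text
time: 23.8
position: [0.6334, 0.1878, 0.2417]
orientation: [-3.137, -0.163, 0.0]
contact_force: [-0.8, 0.0, -1.3]
width: 0.0215
grasp_force: 78.9
```

Call:
send_rows(
  grip=[0.0,0.0,0.0,0.0,0.0,0.0,0.0],
  travel=[
    [0,0,0.02],
    [0,0,0.02],
    [0,0,0.02],
    [0,0,0],
    [0,0,0],
    [0,0,0],
    [0,0,0],
  ],
  twist=[0,0,0,0,0,0,0],
)

```text
time: 24.5
position: [0.6351, 0.1873, 0.183]
orientation: [-3.137, -0.161, -0.004]
contact_force: [-0.1, 0.2, -2.6]
width: 0.0214
grasp_force: 78.9
```

Run:
```python
from h import *
t=ch2w(4.5,160); t[2]=.134; plan(t,-83.9)
inhand(cap('wrist','w11'))
```

```text
at [0.6351 0.1873 0.183 ] phi -84.1 q6 91 w 0.0214 gf 78.9 t 24.5 F [-0.1  0.2 -2.6]
 twist -0.2: 1 rows; tool dxyz [-0.0005 -0.0004  0.049 ]; xy 1 rows of [-0.0005 -0.0004]
bbox [262, 164, 117, 257, 19847] widths {164: 33, 176: 112, 188: 116, 200: 116, 212: 114, 224: 112, 236: 92, 248: 69, 260: 69, 272: 67, 284: 67, 296: 66, 308: 62, 320: 61, 332: 60, 344: 60, 356: 59, 368: 62, 380: 61, 392: 73, 404: 84, 416: 49} hole 320.5 168.1 162
head end tool x (z=-.015,-.019,-.023): [[0.0565, -0.0013], [0.0569, -0.0013], [0.0573, -0.0013]]
```

Call:
send_rows(
  grip=[0.0,0.0,0.0,0.0,0.0,0.0,0.03,0.03,0.03,0.03],
  travel=[
    [0,0,0.017],
    [0,0,0.015],
    [0,0,0.012],
    [0,0,0.005],
    [0,0,0],
    [0,0,0],
    [0,0,0],
    [0,0,0],
    [0,0,0],
    [0,0,0],
  ],
  twist=[0,0,0,0,0,0,0,0,0,0],
)

```text
time: 25.55
position: [0.6349, 0.1869, 0.1328]
orientation: [3.137, 0.161, 0.002]
contact_force: [0.7, -0.5, 0.6]
width: 0.0301
grasp_force: 0.5
```

Call:
send_rows(
  grip=[0.036,0.036,0.036,0.036,0.036,0.036,0.036,0.036,0.036],
  travel=[
    [0,0,-0.01],
    [0,0,-0.02],
    [0,0,-0.03],
    [0,0,-0.03],
    [0,0,-0.03],
    [0,0,0],
    [0,0,0],
    [0,0,0],
    [0,0,0],
  ],
  twist=[0,0,0,0,0,0,0,0,0],
)

```text
time: 26.45
position: [0.6336, 0.187, 0.2507]
orientation: [3.137, 0.161, -0.005]
contact_force: [0.1, 0.5, -0.0]
width: 0.036
grasp_force: 0.0
```

Run:
```python
from h import *
c=cap('wrist','w12')
for b in blobs(c,.09): 
    if b['area']>300: print(b, w2ch(b['mid']))
plan([.420,-.045,.2],56)
T=cap('top','t12')
for b in blobs(T): print(b)
```

```text
{'px': [576, 194], 'area': 3760, 'mid': [0.6687, -0.0181], 'L': np.float64(0.0872), 'W': np.float64(0.0784), 'ang': 9.6, 'hw': [1105, 630]} [ 16.5682995  -48.23371696]
{'px': [93, 261], 'area': 1359, 'mid': [0.5756, 0.3768], 'L': np.float64(0.0598), 'W': np.float64(0.0397), 'ang': 4.2, 'hw': [362, 270]} [-34.04088133 354.32352222]
{'px': [582, 267], 'area': 468, 'mid': [0.6127, -0.0341], 'L': np.float64(0.0646), 'W': np.float64(0.0107), 'ang': -81.4, 'hw': [154, 78]} [-40.81485052 -58.19233607]
{'px': [604, 372], 'area': 1298, 'mid': [0.5064, -0.0964], 'L': np.float64(0.0668), 'W': np.float64(0.0478), 'ang': -13.4, 'hw': [423, 188]} [-153.13322562 -108.84371921]
{'px': [359, 381], 'area': 469, 'mid': [0.4812, 0.1376], 'L': np.float64(0.0386), 'W': np.float64(0.0312), 'ang': -4.8, 'hw': [82, 52]} [-153.32474912  126.50921432]
at [0.6338 0.187  0.2508] phi -84.1 q6 91 w 0.0361 gf 0.0 t 26.5 F [0.2 0.2 0.1]
 twist -140.1: 17 rows; tool dxyz [ 0.0475 -0.3119  0.0508]; xy 7 rows of [ 0.0068 -0.0446]
{'px': [336, 186], 'area': 249, 'mid': [0.7082, -0.0136], 'L': np.float64(0.0893), 'W': np.float64(0.068), 'ang': -26.8, 'hw': [46, 44]}
{'px': [195, 222], 'area': 202, 'mid': [0.5499, 0.4225], 'L': np.float64(0.066), 'W': np.float64(0.0381), 'ang': -176.7, 'hw': [44, 51]}
{'px': [453, 257], 'area': 261, 'mid': [0.5162, -0.4001], 'L': np.float64(0.0545), 'W': np.float64(0.0561), 'ang': -136.0, 'hw': [43, 43]}
{'px': [291, 264], 'area': 199, 'mid': [0.443, 0.1045], 'L': np.float64(0.0641), 'W': np.float64(0.0391), 'ang': -51.6, 'hw': [51, 40]}
{'px': [378, 271], 'area': 328, 'mid': [0.4473, -0.1693], 'L': np.float64(0.1044), 'W': np.float64(0.0393), 'ang': -14.1, 'hw': [84, 71]}
{'px': [336, 278], 'area': 319, 'mid': [0.4157, -0.0421], 'L': np.float64(0.1019), 'W': np.float64(0.0383), 'ang': 146.3, 'hw': [68, 84]}
```

Call:
send_rows(
  grip=[0.06,0.06,0.06,0.06,0.06,0.06,0.06,0.06,0.06,0.06],
  travel=[
    [0,0,0],
    [0,0,0],
    [0,0,0],
    [0,0,0],
    [0,0,0],
    [0,0,0],
    [0,0,0],
    [0,0,0],
    [0,0,0],
    [0,0,0],
  ],
  twist=[-8.2,-8.2,-8.2,-8.2,-8.2,-8.2,-8.2,-8.2,-8.2,-8.2],
)

```text
time: 27.55
position: [0.6342, 0.187, 0.2515]
orientation: [-2.255, -2.186, 0.002]
contact_force: [-0.3, 0.5, 0.6]
width: 0.06
grasp_force: 0.0
```

Call:
send_rows(
  grip=[0.06,0.06,0.06,0.06,0.06,0.06,0.06,0.06],
  travel=[
    [0,0,0],
    [0,0,0],
    [0,0,0],
    [0,0,0],
    [0,0,0],
    [0,0,0],
    [0,0,0],
    [0,0,0],
  ],
  twist=[-8.2,-8.2,-8.2,-8.2,-8.2,-8.2,-8.2,-0.7],
)

```text
time: 28.35
position: [0.6342, 0.187, 0.2516]
orientation: [-0.917, -3.004, 0.001]
contact_force: [-0.8, -0.5, -0.7]
width: 0.0599
grasp_force: 0.0
```

Call:
send_rows(
  grip=[0.06,0.06,0.06,0.06,0.06,0.06,0.06,0.06,0.06,0.06],
  travel=[
    [0.0068,-0.0446,0],
    [0.0068,-0.0446,0],
    [0.0068,-0.0446,0],
    [0.0068,-0.0446,0],
    [0.0068,-0.0446,0],
    [0.0068,-0.0446,0.02],
    [0.0068,-0.0446,0.03],
    [0,0,0],
    [0,0,0],
    [0,0,0],
  ],
  twist=[0,0,0,0,0,0,0,0,0,0],
)

```text
time: 29.35
position: [0.424, -0.0425, 0.2055]
orientation: [0.921, 3.001, 0.0]
contact_force: [0.6, 0.2, 0.2]
width: 0.0598
grasp_force: 0.0
```

Run:
```python
from h import *
look([.416,-.042],off=.004,z=.005)
```

```text
{'px': [316, 200], 'area': 3814, 'mid': [0.4176, -0.0414], 'L': np.float64(0.1036), 'W': np.float64(0.037), 'ang': 146.2, 'hw': [801, 1163]}
grasp [ 0.4209 -0.0436] phi 56.19999999999999
at [ 0.4242 -0.0423  0.2056] phi 55.9 q6 -77 w 0.0601 gf 0.0 t 29.4 F [ 0.8 -0.8  0.1]
 twist -0.3: 1 rows; tool dxyz [ 0.002  -0.0029  0.2006]; xy 1 rows of [ 0.002  -0.0029]
```

Call:
send_rows(
  grip=[0.06,0.06,0.06,0.06,0.06,0.06,0.06,0.06,0.06,0.06],
  travel=[
    [0.002,-0.003,0.02],
    [0,0,0.045],
    [0,0,0.045],
    [0,0,0.04],
    [0,0,0.025],
    [0,0,0.014],
    [0,0,0.008],
    [0,0,0.003],
    [0,0,0],
    [0,0,0],
  ],
  twist=[-0.3,0,0,0,0,0,0,0,0,0],
)

```text
time: 30.4
position: [0.4202, -0.0439, 0.0054]
orientation: [0.911, 3.005, -0.0]
contact_force: [-1.2, 0.2, -0.2]
width: 0.0601
grasp_force: 0.0
```

Call:
send_rows(
  grip=[0.0,0.0,0.0,0.0,0.0,0.0],
  travel=[
    [0,0,0],
    [0,0,0],
    [0,0,0],
    [0,0,0],
    [0,0,0],
    [0,0,0],
  ],
  twist=[0,0,0,0,0,0],
)

```text
time: 31.0
position: [0.4197, -0.044, 0.0055]
orientation: [0.912, 3.005, -0.0]
contact_force: [-1.2, 0.5, 7.2]
width: 0.022
grasp_force: 78.0
```

Call:
send_rows(
  grip=[0.0,0.0,0.0,0.0,0.0,0.0,0.0,0.0,0.0,0.0],
  travel=[
    [0,0,-0.02],
    [0,0,-0.045],
    [0,0,-0.05],
    [0,0,-0.05],
    [0,0,-0.05],
    [0,0,-0.02],
    [0,0,-0.005],
    [0,0,0],
    [0,0,0],
    [0,0,0],
  ],
  twist=[0,0,0,0,0,8,8,8,8,8],
)

```text
time: 32.0
position: [0.4188, -0.0437, 0.2446]
orientation: [-1.892, -2.507, 0.0]
contact_force: [-0.4, -0.5, -2.0]
width: 0.0213
grasp_force: 78.9
```

Call:
send_rows(
  grip=[0.0,0.0,0.0,0.0,0.0,0.0,0.0,0.0,0.0,0.0],
  travel=[
    [0,0,0],
    [0,0,0],
    [0,0,0],
    [0,0,0],
    [0,0,0],
    [0,0,0],
    [0,0,0],
    [0,0,0],
    [0,0,0],
    [0,0,0],
  ],
  twist=[8,8,8,8,8,8,8,8,8,8],
)

```text
time: 33.0
position: [0.4187, -0.0437, 0.2444]
orientation: [-3.061, -0.704, 0.001]
contact_force: [0.4, 0.0, -1.2]
width: 0.0215
grasp_force: 78.9
```

Call:
send_rows(
  grip=[0.0,0.0,0.0,0.0,0.0,0.0],
  travel=[
    [0,0,0],
    [0,0,0],
    [0,0,0],
    [0,0,0],
    [0,0,0],
    [0,0,0],
  ],
  twist=[8,8,4,0,0,0],
)

```text
time: 33.6
position: [0.4191, -0.0438, 0.2446]
orientation: [-3.137, -0.174, 0.0]
contact_force: [-0.7, 0.4, -1.4]
width: 0.0215
grasp_force: 78.9
```

Run:
```python
from h import *
t=ch2w(4.5,160); t[2]=.24; plan(t,-83.9)
c=cap('wrist','w13'); inhand(c)
```

```text
at [ 0.4191 -0.0438  0.2446] phi -83.7 q6 62 w 0.0215 gf 78.9 t 33.6 F [-0.7  0.4 -1.4]
 twist 0.2: 1 rows; tool dxyz [ 0.2389 -0.2072  0.0046]; xy 7 rows of [ 0.0341 -0.0296]
bbox [263, 171, 117, 250, 19598] widths {171: 11, 183: 111, 195: 116, 207: 115, 219: 115, 231: 113, 243: 103, 255: 83, 267: 82, 279: 67, 291: 66, 303: 62, 315: 62, 327: 60, 339: 60, 351: 60, 363: 60, 375: 61, 387: 59, 399: 75, 411: 84} hole 320.1 176.7 177
head end tool x (z=-.015,-.019,-.023): [[0.0537, -0.0015], [0.0542, -0.0015], [0.0547, -0.0015]]
```

Call:
send_rows(
  grip=[0.0,0.0,0.0,0.0,0.0,0.0,0.0,0.0,0.0,0.0],
  travel=[
    [0.0345,-0.0296,0],
    [0.0345,-0.0296,0],
    [0.0345,-0.0296,0],
    [0.0345,-0.0296,0],
    [0.0345,-0.0296,0],
    [0.0345,-0.0296,0],
    [0.0345,-0.0296,0],
    [0,0,0],
    [0,0,0],
    [0,0,0.01],
  ],
  twist=[0,0,0,0,0,0,0,0,0,0],
)

```text
time: 34.65
position: [0.637, 0.188, 0.2356]
orientation: [3.137, 0.172, 0.003]
contact_force: [0.6, 0.6, -2.0]
width: 0.0215
grasp_force: 79.0
```

Call:
send_rows(
  grip=[0.0,0.0,0.0,0.0,0.0,0.0,0.0],
  travel=[
    [0,0,0.015],
    [0,0,0.02],
    [0,0,0.015],
    [0,0,0],
    [0,0,0],
    [0,0,0],
    [0,0,0],
  ],
  twist=[0.2,0,0,0,0,0,0],
)

```text
time: 35.35
position: [0.6372, 0.1884, 0.186]
orientation: [-3.137, -0.166, -0.004]
contact_force: [0.4, 0.4, -1.9]
width: 0.0214
grasp_force: 79.0
```

Run:
```python
from h import *
t=ch2w(7.2,160); t[2]=.134; plan(t,-83.9)
inhand(cap('wrist','w14'))
```

```text
at [0.6372 0.1884 0.186 ] phi -84.0 q6 91 w 0.0214 gf 79.0 t 35.4 F [ 0.4  0.4 -1.9]
 twist -0.1: 1 rows; tool dxyz [-0.      0.0004  0.052 ]; xy 1 rows of [-0.      0.0004]
bbox [264, 171, 116, 250, 19004] widths {171: 8, 183: 110, 195: 116, 207: 115, 219: 113, 231: 112, 243: 96, 255: 69, 267: 67, 279: 67, 291: 66, 303: 62, 315: 60, 327: 60, 339: 60, 351: 59, 363: 60, 375: 61, 387: 60, 399: 75, 411: 84} hole 317.9 176.1 176
head end tool x (z=-.015,-.019,-.023): [[0.0539, -0.0022], [0.0544, -0.0022], [0.0549, -0.0022]]
```

Call:
send_rows(
  grip=[0.0,0.0,0.0,0.0,0.0,0.0,0.03,0.03,0.03,0.03],
  travel=[
    [0,0,0.018],
    [0,0,0.016],
    [0,0,0.013],
    [0,0,0.005],
    [0,0,0],
    [0,0,0],
    [0,0,0],
    [0,0,0],
    [0,0,0],
    [0,0,0],
  ],
  twist=[0,0,0,0,0,0,0,0,0,0],
)

```text
time: 36.4
position: [0.6371, 0.1884, 0.133]
orientation: [3.137, 0.166, 0.001]
contact_force: [0.1, -0.8, 0.6]
width: 0.0301
grasp_force: 0.4
```

Call:
send_rows(
  grip=[0.036,0.036,0.036,0.036,0.036,0.036,0.036,0.036,0.036],
  travel=[
    [0,0,-0.01],
    [0,0,-0.02],
    [0,0,-0.03],
    [0,0,-0.03],
    [0,0,-0.03],
    [0,0,0],
    [0,0,0],
    [0,0,0],
    [0,0,0],
  ],
  twist=[0,0,0,0,0,0,0,0,0],
)

```text
time: 37.3
position: [0.6359, 0.1884, 0.251]
orientation: [3.137, 0.166, -0.005]
contact_force: [0.3, 0.3, 0.4]
width: 0.0357
grasp_force: 0.0
```

Run:
```python
from h import *
c=cap('wrist','w15')
for b in blobs(c,.09): 
    if b['area']>300: print(b['px'],b['area'], w2ch(b['mid']))
T=cap('top','t15')
for b in blobs(T): print(b)
b=[b for b in blobs(T) if abs(b['mid'][0]-.447)<.04 and abs(b['mid'][1]+.169)<.05]
plan([.444,-.169,.2],-104)
```

```text
[560, 200] 5586 [ 21.552874   -30.76448638]
[94, 263] 1392 [-33.59001412 354.77818556]
[576, 271] 514 [-41.57010119 -49.26151324]
[605, 373] 1300 [-151.71610355 -109.69915188]
[359, 383] 471 [-152.8632555   127.06331146]
{'px': [329, 186], 'area': 455, 'mid': [0.7124, -0.0036], 'L': np.float64(0.1151), 'W': np.float64(0.0958), 'ang': 116.9, 'hw': [44, 127]}
{'px': [195, 222], 'area': 205, 'mid': [0.5497, 0.4226], 'L': np.float64(0.066), 'W': np.float64(0.0384), 'ang': -177.1, 'hw': [44, 52]}
{'px': [453, 257], 'area': 261, 'mid': [0.5162, -0.4001], 'L': np.float64(0.0545), 'W': np.float64(0.0561), 'ang': -136.0, 'hw': [43, 43]}
{'px': [291, 264], 'area': 199, 'mid': [0.4431, 0.1047], 'L': np.float64(0.0638), 'W': np.float64(0.0384), 'ang': -50.6, 'hw': [51, 40]}
{'px': [378, 271], 'area': 326, 'mid': [0.4473, -0.1694], 'L': np.float64(0.1045), 'W': np.float64(0.0383), 'ang': -14.3, 'hw': [84, 71]}
at [0.6362 0.1885 0.2513] phi -83.9 q6 91 w 0.0360 gf 0.0 t 37.4 F [-0.4 -0.2 -0.8]
 twist 20.1: 3 rows; tool dxyz [-0.1     0.3933  0.0513]; xy 9 rows of [-0.0111  0.0437]
```

Call:
send_rows(
  grip=[0.06,0.06,0.06,0.06,0.06,0.06,0.06,0.06,0.06,0.06],
  travel=[
    [0,0,0],
    [0,0,0],
    [0,0,0],
    [-0.0111,0.0437,0],
    [-0.0111,0.0437,0],
    [-0.0111,0.0437,0],
    [-0.0111,0.0437,0],
    [-0.0111,0.0437,0],
    [-0.0111,0.0437,0],
    [-0.0111,0.0437,0],
  ],
  twist=[7,7,6.1,0,0,0,0,0,0,0],
)

```text
time: 38.4
position: [0.4859, -0.0906, 0.2522]
orientation: [-3.118, 0.383, 0.001]
contact_force: [0.3, -0.5, 0.4]
width: 0.0598
grasp_force: 0.0
```

Call:
send_rows(
  grip=[0.06,0.06,0.06,0.06,0.06,0.06,0.06],
  travel=[
    [-0.0111,0.0437,0.01],
    [-0.0111,0.0437,0.02],
    [0,0,0.02],
    [0,0,0],
    [0,0,0],
    [0,0,0],
    [0,0,0],
  ],
  twist=[0,0,0,0,0,0,0],
)

```text
time: 39.1
position: [0.4454, -0.1683, 0.2036]
orientation: [3.118, -0.381, 0.003]
contact_force: [-0.8, 0.5, 0.3]
width: 0.0598
grasp_force: 0.0
```

Run:
```python
from h import *
look([.447,-.169],off=.004,z=.005)
```

```text
{'px': [320, 208], 'area': 3804, 'mid': [0.4441, -0.1665], 'L': np.float64(0.1039), 'W': np.float64(0.037), 'ang': -14.1, 'hw': [1169, 804]}
grasp [ 0.4402 -0.1655] phi -104.1
at [ 0.4452 -0.1683  0.2035] phi -103.9 q6 70 w 0.0602 gf 0.0 t 39.1 F [0.6 0.4 0.6]
 twist 0.2: 1 rows; tool dxyz [-0.0055 -0.0015  0.1985]; xy 1 rows of [-0.0055 -0.0015]
```

Call:
send_rows(
  grip=[0.06,0.06,0.06,0.06,0.06,0.06,0.06,0.06,0.06,0.06],
  travel=[
    [-0.005,-0.0015,0.02],
    [0,0,0.045],
    [0,0,0.045],
    [0,0,0.04],
    [0,0,0.025],
    [0,0,0.013],
    [0,0,0.007],
    [0,0,0.003],
    [0,0,0],
    [0,0,0],
  ],
  twist=[0.2,0,0,0,0,0,0,0,0,0],
)

```text
time: 40.15
position: [0.4407, -0.1665, 0.0055]
orientation: [3.117, -0.389, 0.003]
contact_force: [0.1, 0.4, -0.0]
width: 0.0599
grasp_force: 0.0
```

Call:
send_rows(
  grip=[0.0,0.0,0.0,0.0,0.0,0.0],
  travel=[
    [0,0,0],
    [0,0,0],
    [0,0,0],
    [0,0,0],
    [0,0,0],
    [0,0,0],
  ],
  twist=[0,0,0,0,0,0],
)

```text
time: 40.75
position: [0.4402, -0.1664, 0.0054]
orientation: [3.117, -0.389, 0.002]
contact_force: [-0.6, 0.6, 6.7]
width: 0.0215
grasp_force: 78.0
```

Call:
send_rows(
  grip=[0.0,0.0,0.0,0.0,0.0,0.0,0.0,0.0,0.0,0.0],
  travel=[
    [0,0,-0.02],
    [0,0,-0.045],
    [0,0,-0.05],
    [0,0,-0.05],
    [0,0,-0.05],
    [0,0,-0.025],
    [0,0,0],
    [0,0,0],
    [0,0,0],
    [0,0,0],
  ],
  twist=[0,0,0,0,0,-7,-7,-6.2,0,0],
)

```text
time: 41.75
position: [0.4396, -0.166, 0.2443]
orientation: [-3.137, -0.159, 0.001]
contact_force: [0.7, -0.3, -1.8]
width: 0.0215
grasp_force: 78.6
```

Run:
```python
from h import *
t=ch2w(4.5,160); t[2]=.24; plan(t,-83.9)
c=cap('wrist','w16'); inhand(c)
```

```text
at [ 0.4396 -0.166   0.2443] phi -84.2 q6 50 w 0.0215 gf 78.6 t 41.8 F [ 0.7 -0.3 -1.8]
 twist -0.3: 1 rows; tool dxyz [ 0.2315 -0.3309  0.0043]; xy 9 rows of [ 0.0257 -0.0368]
bbox [263, 161, 117, 260, 20739] widths {161: 14, 173: 114, 185: 117, 197: 116, 209: 116, 221: 114, 233: 92, 245: 85, 257: 82, 269: 76, 281: 72, 293: 66, 305: 62, 317: 62, 329: 60, 341: 60, 353: 59, 365: 62, 377: 60, 389: 68, 401: 84, 413: 84} hole 319.6 165.3 138
head end tool x (z=-.015,-.019,-.023): [[0.0574, -0.0016], [0.0578, -0.0016], [0.0581, -0.0016]]
```

Call:
send_rows(
  grip=[0.0,0.0,0.0,0.0,0.0,0.0,0.0,0.0,0.0,0.0],
  travel=[
    [0.0256,-0.0368,0],
    [0.0256,-0.0368,0],
    [0.0256,-0.0368,0],
    [0.0256,-0.0368,0],
    [0.0256,-0.0368,0],
    [0.0256,-0.0368,0],
    [0.0256,-0.0368,0],
    [0.0256,-0.0368,0],
    [0.0256,-0.0368,0],
    [0,0,0],
  ],
  twist=[-0.3,0,0,0,0,0,0,0,0,0],
)

```text
time: 42.8
position: [0.6341, 0.1933, 0.2426]
orientation: [-3.134, -0.176, 0.002]
contact_force: [0.3, -0.2, -2.2]
width: 0.0216
grasp_force: 78.9
```

Call:
send_rows(
  grip=[0.0,0.0,0.0,0.0,0.0,0.0,0.0,0.0,0.0],
  travel=[
    [0,0,0],
    [0,0,0.02],
    [0,0,0.02],
    [0,0,0.02],
    [0,0,0],
    [0,0,0],
    [0,0,0],
    [0,0,0],
    [0,0,0],
  ],
  twist=[0,0,0,0,0,0,0,0,0],
)

```text
time: 43.7
position: [0.6335, 0.1881, 0.1858]
orientation: [-3.137, -0.171, -0.003]
contact_force: [-0.5, 0.3, -1.1]
width: 0.0216
grasp_force: 78.9
```

Run:
```python
from h import *
t=ch2w(3.5,160); t[2]=.134; plan(t,-83.9)
inhand(cap('wrist','w17'))
```

```text
at [0.6335 0.1881 0.1858] phi -83.7 q6 91 w 0.0216 gf 78.9 t 43.7 F [-0.5  0.3 -1.1]
 twist 0.2: 1 rows; tool dxyz [0.     0.0005 0.0518]; xy 1 rows of [0.     0.0005]
bbox [263, 161, 116, 260, 19927] widths {161: 1, 173: 113, 185: 116, 197: 115, 209: 114, 221: 113, 233: 81, 245: 69, 257: 68, 269: 68, 281: 66, 293: 66, 305: 62, 317: 60, 329: 60, 341: 60, 353: 58, 365: 61, 377: 60, 389: 68, 401: 84, 413: 84} hole 319.8 165.0 118
head end tool x (z=-.015,-.019,-.023): [[0.0575, -0.0016], [0.0579, -0.0016], [0.0582, -0.0016]]
```

Call:
send_rows(
  grip=[0.0,0.0,0.0,0.0,0.0,0.0,0.03,0.03,0.03,0.03],
  travel=[
    [0,0,0.018],
    [0,0,0.016],
    [0,0,0.013],
    [0,0,0.005],
    [0,0,0],
    [0,0,0],
    [0,0,0],
    [0,0,0],
    [0,0,0],
    [0,0,0],
  ],
  twist=[0.2,0,0,0,0,0,0,0,0,0],
)

```text
time: 44.75
position: [0.6334, 0.188, 0.1329]
orientation: [3.137, 0.166, 0.001]
contact_force: [0.4, -0.7, -0.3]
width: 0.0303
grasp_force: 0.3
```

Call:
send_rows(
  grip=[0.036,0.036,0.036,0.036,0.036,0.036,0.036,0.036,0.036],
  travel=[
    [0,0,-0.01],
    [0,0,-0.02],
    [0,0,-0.03],
    [0,0,-0.03],
    [0,0,-0.03],
    [0,0,0],
    [0,0,0],
    [0,0,0],
    [0,0,0],
  ],
  twist=[0,0,0,0,0,0,0,0,0],
)

```text
time: 45.65
position: [0.6322, 0.188, 0.2511]
orientation: [3.137, 0.166, -0.005]
contact_force: [-0.5, -0.2, 0.2]
width: 0.0359
grasp_force: 0.0
```

Run:
```python
from h import *
c=cap('wrist','w18')
for b in blobs(c,.09): 
    if b['area']>300: print(b['px'],b['area'], w2ch(b['mid']))
T=cap('top','t18')
for b in blobs(T): print(b)
d=cap('scene','s18')
a=cv2.resize(c['img'],(480,360));e=cv2.resize(T['img'][150:300,180:460],(560,300));q=np.zeros((360,800,3),np.uint8);q[:360,:400]=cv2.resize(c['img'],(400,360));q[:300,400:]=cv2.resize(T['img'][150:300,260:460],(400,300))
cv2.imwrite('pics/q18.png',q[:,:,::-1])
plan([.439,.109,.2],-141)
```

```text
[548, 192] 7100 [ 24.45010081 -15.88812672]
[84, 228] 1402 [ -5.6756908  358.13087906]
[566, 268] 596 [-42.63276948 -32.85569915]
[359, 380] 458 [-154.59613563  126.8462252 ]
{'px': [323, 186], 'area': 662, 'mid': [0.7076, 0.0143], 'L': np.float64(0.1466), 'W': np.float64(0.0896), 'ang': 99.2, 'hw': [55, 193]}
{'px': [194, 211], 'area': 205, 'mid': [0.5842, 0.4304], 'L': np.float64(0.0684), 'W': np.float64(0.039), 'ang': -177.4, 'hw': [43, 54]}
{'px': [453, 257], 'area': 260, 'mid': [0.5162, -0.4001], 'L': np.float64(0.0545), 'W': np.float64(0.0557), 'ang': 52.8, 'hw': [41, 44]}
{'px': [291, 264], 'area': 199, 'mid': [0.4431, 0.1046], 'L': np.float64(0.0639), 'W': np.float64(0.0383), 'ang': -50.9, 'hw': [51, 40]}
at [0.6326 0.188  0.2515] phi -83.9 q6 91 w 0.0362 gf 0.0 t 45.8 F [0.2 0.2 0.1]
 twist 57.1: 7 rows; tool dxyz [-0.0604  0.2002  0.0515]; xy 5 rows of [-0.0121  0.04  ]
```

View pics/q18.png

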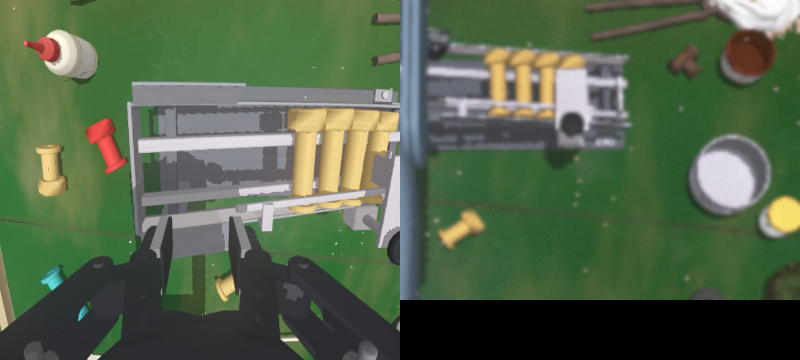

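Call:
send_rows(
  grip=[0.06,0.06,0.06,0.06,0.06,0.06,0.06,0.06,0.06,0.06],
  travel=[
    [0,0,0],
    [0,0,0],
    [0,0,0],
    [0,0,0],
    [0,0,0],
    [0,0,0],
    [0,0,0],
    [-0.0121,0.04,0],
    [-0.0121,0.04,0],
    [-0.0121,0.04,0],
  ],
  twist=[8.2,8.2,8.2,8.2,8.2,8.2,7.9,0,0,0],
)

```text
time: 46.8
position: [0.5154, 0.1404, 0.2517]
orientation: [2.835, -1.353, -0.002]
contact_force: [0.2, -0.8, 1.2]
width: 0.0603
grasp_force: 0.0
```

Call:
send_rows(
  grip=[0.06,0.06,0.06,0.06,0.06,0.06,0.06],
  travel=[
    [-0.0121,0.04,0.01],
    [-0.0121,0.04,0.02],
    [0,0,0.02],
    [0,0,0],
    [0,0,0],
    [0,0,0],
    [0,0,0],
  ],
  twist=[0,0,0,0,0,0,0],
)

```text
time: 47.5
position: [0.4408, 0.1096, 0.2035]
orientation: [-2.835, 1.353, -0.002]
contact_force: [0.1, 0.6, 0.1]
width: 0.0598
grasp_force: 0.0
```

Run:
```python
from h import *
look([.443,.105],off=.0055,z=.005,name='w19')
```

```text
{'px': [322, 207], 'area': 2285, 'mid': [0.4415, 0.1079], 'L': np.float64(0.0685), 'W': np.float64(0.037), 'ang': -49.6, 'hw': [601, 596]}
grasp [0.4379 0.1121] phi -139.6
at [0.4406 0.1095 0.2033] phi -141.0 q6 141 w 0.0599 gf 0.0 t 47.5 F [ 0.9 -0.1 -0.5]
 twist -1.4: 1 rows; tool dxyz [-0.0037  0.0004  0.1983]; xy 1 rows of [-0.0037  0.0004]
```

Call:
send_rows(
  grip=[0.06,0.06,0.06,0.06,0.06,0.06,0.06,0.06,0.06,0.06],
  travel=[
    [-0.0035,0.0,0.02],
    [0,0,0.045],
    [0,0,0.045],
    [0,0,0.04],
    [0,0,0.025],
    [0,0,0.013],
    [0,0,0.007],
    [0,0,0.003],
    [0,0,0],
    [0,0,0],
  ],
  twist=[-1.4,0,0,0,0,0,0,0,0,0],
)

```text
time: 48.55
position: [0.4381, 0.1122, 0.0054]
orientation: [-2.851, 1.318, -0.002]
contact_force: [0.1, -0.4, -0.3]
width: 0.0595
grasp_force: 0.0
```

Call:
send_rows(
  grip=[0.0,0.0,0.0,0.0,0.0,0.0],
  travel=[
    [0,0,0],
    [0,0,0],
    [0,0,0],
    [0,0,0],
    [0,0,0],
    [0,0,0],
  ],
  twist=[0,0,0,0,0,0],
)

```text
time: 49.15
position: [0.4376, 0.1121, 0.0054]
orientation: [-2.851, 1.319, -0.002]
contact_force: [-1.7, 1.8, 6.2]
width: 0.0218
grasp_force: 78.0
```

Call:
send_rows(
  grip=[0.0,0.0,0.0,0.0,0.0,0.0,0.0,0.0],
  travel=[
    [0,0,-0.02],
    [0,0,-0.045],
    [0,0,-0.05],
    [0,0,-0.05],
    [0,0,-0.05],
    [0,0,0],
    [0,0,0],
    [0,0,0],
  ],
  twist=[0,0,0,0,0,0,0,0],
)

```text
time: 49.95
position: [0.436, 0.1121, 0.2182]
orientation: [2.85, -1.318, -0.004]
contact_force: [0.2, -0.6, -1.6]
width: 0.0214
grasp_force: 78.7
```

Run:
```python
from h import *
T=cap('top','t19')
# tin rim: bright circle fit via Hough in top image
g=cv2.medianBlur(cv2.cvtColor(T['img'],cv2.COLOR_RGB2GRAY),3)[200:280,380:470]
cs=cv2.HoughCircles(g,cv2.HOUGH_GRADIENT,1,30,param1=100,param2=15,minRadius=15,maxRadius=25)
if cs is not None:
    for k in cs[0][:4]:
        uv=k[:2]+[380,200]; print('tin',uv,k[2],ray(T,uv,.072).round(3))
plan([.563,-.297,.22])
```

```text
tin [426.5 235.5] 18.5 [[ 0.564 -0.303  0.072]]
at [0.4359 0.1121 0.2178] phi -139.6 q6 140 w 0.0214 gf 78.7 t 50.0 F [-0.  -1.  -2.6]
 twist -0.0: 0 rows; tool dxyz [ 0.394   0.1681 -0.0022]; xy 9 rows of [0.0438 0.0187]
```

Call:
send_rows(
  grip=[0.0,0.0,0.0,0.0,0.0,0.0,0.0,0.0,0.0,0.0],
  travel=[
    [0.0438,0.0187,0],
    [0.0438,0.0187,0],
    [0.0438,0.0187,0],
    [0.0438,0.0187,0],
    [0.0438,0.0187,0],
    [0.0438,0.0187,0],
    [0.0438,0.0187,0],
    [0.0438,0.0187,0],
    [0.0438,0.0187,0],
    [0,0,0],
  ],
  twist=[0,0,0,0,0,0,0,0,0,0],
)

```text
time: 51.0
position: [0.5641, -0.3031, 0.2156]
orientation: [2.847, -1.325, -0.005]
contact_force: [-0.6, 0.5, -1.1]
width: 0.0213
grasp_force: 78.8
```

Call:
send_rows(
  grip=[0.0,0.0,0.0],
  travel=[
    [0,0,0],
    [0,0,0],
    [0,0,0],
  ],
  twist=[0,0,0],
)

```text
time: 51.3
position: [0.564, -0.2956, 0.2192]
orientation: [-2.852, 1.316, 0.002]
contact_force: [0.5, -0.1, -1.9]
width: 0.0214
grasp_force: 78.8
```

Run:
```python
from h import *
plan([.564,-.300,.06])
c=cap('wrist','w20'); th=np.linspace(0,2*np.pi,60)
im=c['img'].copy()
for x,y,col in((.564,-.300,(255,0,0)),):
    for z in(.072,):
        P=proj(c,np.c_[x+.056*np.cos(th),y+.056*np.sin(th),np.full(60,z)]); cv2.polylines(im,[P.astype(np.int32)],True,col,1)
cv2.imwrite('pics/w20o.png',im[:,:,::-1])
```

```text
at [ 0.564  -0.2956  0.2192] phi -139.6 q6 102 w 0.0214 gf 78.8 t 51.3 F [ 0.5 -0.1 -1.9]
 twist -0.0: 0 rows; tool dxyz [0.0034 0.0029 0.1592]; xy 1 rows of [0.0034 0.0029]
```

View pics/w20o.png

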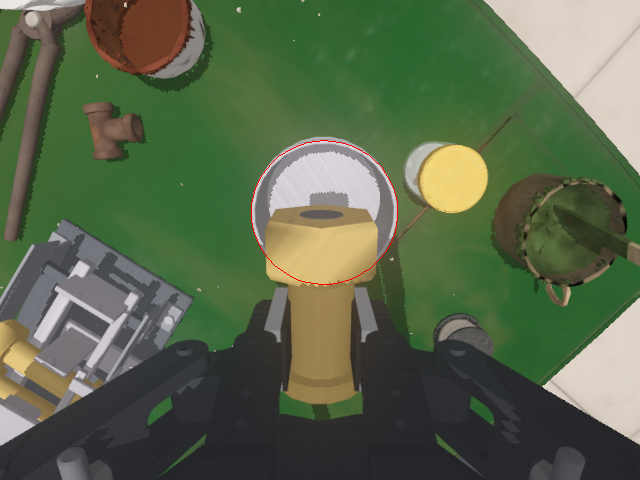

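Call:
send_rows(
  grip=[0.0,0.0,0.0,0.0,0.0,0.0,0.0,0.0,0.0,0.0],
  travel=[
    [-0.002,-0.005,0.02],
    [0,0,0.035],
    [0,0,0.035],
    [0,0,0.03],
    [0,0,0.02],
    [0,0,0.015],
    [0,0,0.01],
    [0,0,0],
    [0,0,0],
    [0,0,0],
  ],
  twist=[0,0,0,0,0,0,0,0,0,0],
)

```text
time: 52.35
position: [0.5676, -0.2931, 0.056]
orientation: [2.851, -1.318, 0.004]
contact_force: [0.1, -0.0, -0.9]
width: 0.0214
grasp_force: 78.8
```

Call:
send_rows(
  grip=[0.038,0.038,0.038,0.038,0.038,0.038,0.038,0.038,0.038,0.038],
  travel=[
    [0,0,0],
    [0,0,0],
    [0,0,0],
    [0,0,0],
    [0,0,-0.02],
    [0,0,-0.04],
    [0,0,-0.05],
    [0,0,-0.04],
    [0,0,0],
    [0,0,0],
  ],
  twist=[0,0,0,0,0,0,0,0,0,0],
)

```text
time: 53.35
position: [0.5673, -0.2928, 0.206]
orientation: [2.851, -1.318, 0.004]
contact_force: [-0.0, -0.4, -0.9]
width: 0.0379
grasp_force: 0.0
```

Run:
```python
from h import *
c=cap('wrist','w21'); 
for b in blobs(c,.03,amin=300): print(b)
T=cap('top','t21')
for b in blobs(T): print(b)
plan([.582,.430,.25],88)
plan([.582,.430,.25],-92)
```

```text
{'px': [464, 181], 'area': 4196, 'mid': [0.4949, -0.3906], 'L': np.float64(0.0585), 'W': np.float64(0.065), 'ang': 24.9, 'hw': [685, 676]}
{'px': [25, 370], 'area': 2119, 'mid': [0.6911, 0.0217], 'L': np.float64(0.089), 'W': np.float64(0.0642), 'ang': 159.8, 'hw': [380, 447]}
{'px': [18, 405], 'area': 531, 'mid': [0.6772, 0.0683], 'L': np.float64(0.0465), 'W': np.float64(0.0258), 'ang': 10.5, 'hw': [128, 92]}
{'px': [323, 186], 'area': 663, 'mid': [0.7077, 0.0142], 'L': np.float64(0.1466), 'W': np.float64(0.0902), 'ang': 99.6, 'hw': [55, 194]}
{'px': [194, 211], 'area': 222, 'mid': [0.5838, 0.43], 'L': np.float64(0.0694), 'W': np.float64(0.0419), 'ang': -177.0, 'hw': [48, 58]}
at [ 0.5661 -0.2919  0.2031] phi -139.6 q6 102 w 0.0382 gf 0.0 t 53.5 F [ 0.  -0.4 -0.8]
 twist -227.6: 27 rows; tool dxyz [ 0.0093  0.722  -0.0469]; xy 16 rows of [0.0006 0.0451]
at [ 0.5661 -0.2919  0.2031] phi -139.6 q6 102 w 0.0382 gf 0.0 t 53.5 F [ 0.  -0.4 -0.8]
 twist -47.6: 6 rows; tool dxyz [-0.0093 -0.722  -0.0469]; xy 16 rows of [-0.0006 -0.0451]
```

Run:
```python
from h import *
import pickle
c=pickle.load(open('w21.pkl','rb')); T=pickle.load(open('t21.pkl','rb'))
hsv=cv2.cvtColor(T['img'],cv2.COLOR_RGB2HSV)
print([b for b in blobs(T,lo=(0,150,90),hi=(6,255,255))])
print([b for b in blobs(c,.02,lo=(12,70,30),hi=(34,255,255),amin=200)])
print([b for b in blobs(T,.02,lo=(12,70,30),hi=(34,255,255),amin=40)])
P=proj(c,[.564,-.3,.072])[0].astype(int); print(P)
q=np.zeros((400,800,3),np.uint8); y0=max(0,P[1]-110);x0=P[0]-110
q[:400,:400]=cv2.resize(c['img'][y0:y0+220,x0:x0+220],(400,400)); q[:400,400:]=cv2.resize(T['img'][150:250,170:270],(400,400)); cv2.imwrite('pics/q21.png',q[:,:,::-1])
```

```text
[{'px': [386, 12], 'area': 64, 'mid': [1.3663, -0.1336], 'L': np.float64(0.1035), 'W': np.float64(0.0115), 'ang': -167.3, 'hw': [12, 14]}, {'px': [441, 30], 'area': 64, 'mid': [1.3189, -0.3317], 'L': np.float64(0.1017), 'W': np.float64(0.0097), 'ang': 159.6, 'hw': [11, 14]}, {'px': [225, 201], 'area': 192, 'mid': [0.6241, 0.3354], 'L': np.float64(0.0707), 'W': np.float64(0.0357), 'ang': 30.0, 'hw': [46, 42]}]
[{'px': [116, 137], 'area': 844, 'mid': [0.7408, -0.2291], 'L': np.float64(0.049), 'W': np.float64(0.0354), 'ang': -119.7, 'hw': [239, 180]}, {'px': [461, 183], 'area': 4637, 'mid': [0.4938, -0.379], 'L': np.float64(0.0948), 'W': np.float64(0.064), 'ang': -100.2, 'hw': [914, 119]}, {'px': [321, 201], 'area': 2695, 'mid': [0.571, -0.2973], 'L': np.float64(0.0672), 'W': np.float64(0.0364), 'ang': -50.3, 'hw': [715, 578]}, {'px': [552, 235], 'area': 4511, 'mid': [0.3798, -0.4099], 'L': np.float64(0.132), 'W': np.float64(0.0861), 'ang': -5.1, 'hw': [1952, 1178]}, {'px': [626, 210], 'area': 744, 'mid': [0.3597, -0.4743], 'L': np.float64(0.0646), 'W': np.float64(0.0221), 'ang': 169.6,
[... 3717 characters left out ...]
]}, {'px': [457, 261], 'area': 72, 'mid': [0.5044, -0.4145], 'L': np.float64(0.0454), 'W': np.float64(0.0189), 'ang': 145.8, 'hw': [10, 12]}, {'px': [228, 289], 'area': 44, 'mid': [0.3477, 0.2862], 'L': np.float64(0.0238), 'W': np.float64(0.0226), 'ang': -28.3, 'hw': [10, 8]}, {'px': [240, 295], 'area': 40, 'mid': [0.3319, 0.2466], 'L': np.float64(0.0287), 'W': np.float64(0.0243), 'ang': 36.1, 'hw': [13, 11]}, {'px': [476, 310], 'area': 108, 'mid': [0.357, -0.4803], 'L': np.float64(0.0622), 'W': np.float64(0.0242), 'ang': 52.2, 'hw': [23, 24]}, {'px': [7, 416], 'area': 986, 'mid': [-0.1074, 0.9127], 'L': np.float64(0.1954), 'W': np.float64(0.0591), 'ang': -169.1, 'hw': [144, 150]}]
[330 220]
```

View pics/q21.png

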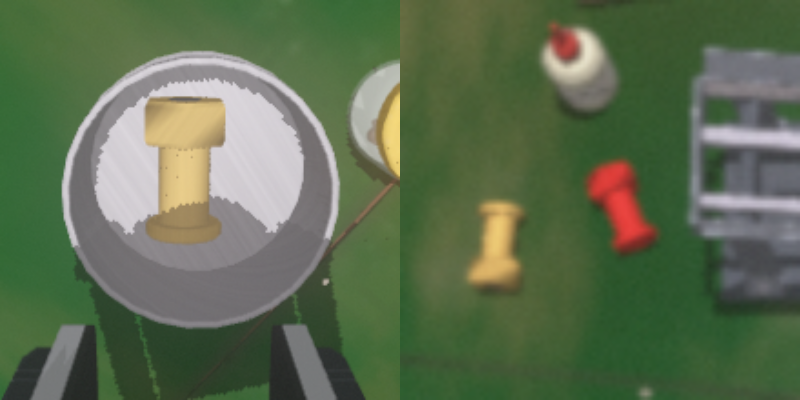

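Call:
send_rows(
  grip=[0.06,0.06,0.06,0.06,0.06,0.06,0.06,0.06,0.06,0.06],
  travel=[
    [0,0,-0.02],
    [0,0,-0.02],
    [0,0,-0.01],
    [0,0,0],
    [0,0,0],
    [0,0,0],
    [0,0,0],
    [0.0037,-0.045,0],
    [0.0037,-0.045,0],
    [0.0037,-0.045,0],
  ],
  twist=[-8,-8,-8,-8,-8,-8,-4.6,0,0,0],
)

```text
time: 54.45
position: [0.5698, -0.1556, 0.252]
orientation: [-3.138, -0.079, 0.006]
contact_force: [-0.2, -0.6, 0.8]
width: 0.0604
grasp_force: 0.0
```

Call:
send_rows(
  grip=[0.06,0.06,0.06,0.06,0.06,0.06,0.06,0.06,0.06,0.06],
  travel=[
    [0.0037,-0.045,0],
    [0.0037,-0.045,0],
    [0.0037,-0.045,0],
    [0.0037,-0.045,0],
    [0.0037,-0.045,0],
    [0.0037,-0.045,0],
    [0.0037,-0.045,0],
    [0.0037,-0.045,0],
    [0.0037,-0.045,0],
    [0.0037,-0.045,0],
  ],
  twist=[0,0,0,0,0,0,0,0,0,0],
)

```text
time: 55.45
position: [0.5836, 0.2958, 0.2521]
orientation: [3.139, 0.081, -0.006]
contact_force: [0.6, 0.3, 0.0]
width: 0.0601
grasp_force: 0.0
```

Call:
send_rows(
  grip=[0.06,0.06,0.06,0.06,0.06,0.06,0.06,0.06,0.06],
  travel=[
    [0.0037,-0.045,0],
    [0.0037,-0.045,0],
    [0.0037,-0.045,0],
    [0,0,0.025],
    [0,0,0.025],
    [0,0,0],
    [0,0,0],
    [0,0,0],
    [0,0,0],
  ],
  twist=[0,0,0,0,0,0,0,0,0],
)

```text
time: 56.35
position: [0.5896, 0.4295, 0.2064]
orientation: [-3.139, -0.08, -0.004]
contact_force: [0.1, -0.5, -0.1]
width: 0.0602
grasp_force: 0.0
```

Run:
```python
from h import *
b=look([.583,.430],off=.0055,z=.005,name='w22')
phi=-87; g=np.array(b['mid']); print('---'); plan([g[0]+.0055,g[1],.005],-87)
```

```text
{'px': [319, 230], 'area': 2082, 'mid': [0.5796, 0.4322], 'L': np.float64(0.0701), 'W': np.float64(0.0382), 'ang': -174.9, 'hw': [327, 622]}
grasp [0.5851 0.4327] phi 95.10000000000002
at [0.5895 0.4295 0.2064] phi -87.1 q6 114 w 0.0599 gf 0.0 t 56.4 F [-0.2 -0.2  0. ]
 twist -182.2: 22 rows; tool dxyz [0.0041 0.0035 0.2014]; xy 1 rows of [0.0041 0.0035]
---
at [0.5895 0.4295 0.2064] phi -87.1 q6 114 w 0.0599 gf 0.0 t 56.4 F [-0.2 -0.2  0. ]
 twist -0.1: 1 rows; tool dxyz [-0.0042 -0.0029  0.2014]; xy 1 rows of [-0.0042 -0.0029]
```

Call:
send_rows(
  grip=[0.06,0.06,0.06,0.06,0.06,0.06,0.06,0.06,0.06,0.06],
  travel=[
    [-0.004,-0.003,0.02],
    [0,0,0.045],
    [0,0,0.045],
    [0,0,0.04],
    [0,0,0.025],
    [0,0,0.014],
    [0,0,0.008],
    [0,0,0.004],
    [0,0,0],
    [0,0,0],
  ],
  twist=[-2,0,0,0,0,0,0,0,0,0],
)

```text
time: 57.4
position: [0.5856, 0.4329, 0.0054]
orientation: [-3.137, -0.136, -0.004]
contact_force: [-0.2, 0.9, 0.4]
width: 0.0601
grasp_force: 0.0
```

Call:
send_rows(
  grip=[0.0,0.0,0.0,0.0,0.0,0.0],
  travel=[
    [0,0,0],
    [0,0,0],
    [0,0,0],
    [0,0,0],
    [0,0,0],
    [0,0,0],
  ],
  twist=[0,0,0,0,0,0],
)

```text
time: 58.0
position: [0.5851, 0.4327, 0.0047]
orientation: [-3.138, -0.136, -0.002]
contact_force: [-1.2, -1.3, 6.2]
width: 0.0215
grasp_force: 78.4
```

Call:
send_rows(
  grip=[0.0,0.0,0.0,0.0,0.0,0.0,0.0,0.0,0.0],
  travel=[
    [0,0,-0.02],
    [0,0,-0.045],
    [0,0,-0.05],
    [0,0,-0.05],
    [0,0,-0.05],
    [0,0,-0.03],
    [0,0,0],
    [0,0,0],
    [0,0,0],
  ],
  twist=[0,0,0,0,0,0,0,0,0],
)

```text
time: 58.9
position: [0.5835, 0.4318, 0.2456]
orientation: [3.137, 0.136, -0.007]
contact_force: [0.3, 0.3, -1.7]
width: 0.022
grasp_force: 78.7
```

Run:
```python
from h import *
plan([.565,-.301,.25],-139.6)
inhand(cap('wrist','w23'))
```

```text
at [0.5835 0.4318 0.2456] phi -85.0 q6 113 w 0.0220 gf 78.7 t 58.9 F [ 0.3  0.3 -1.7]
 twist 54.6: 7 rows; tool dxyz [ 0.5461  0.4891 -0.0044]; xy 16 rows of [0.0341 0.0306]
bbox [269, 235, 104, 186, 13248] widths {235: 16, 247: 96, 259: 104, 271: 97, 283: 68, 295: 66, 307: 62, 319: 62, 331: 60, 343: 60, 355: 60, 367: 62, 379: 66, 391: 76, 403: 84, 415: 58} hole 285.5 297.3 27
head end tool x (z=-.015,-.019,-.023): [[0.0108, -0.0139], [0.0126, -0.0135], [0.0144, -0.0131]]
```

Call:
send_rows(
  grip=[0.0,0.0,0.0,0.0,0.0,0.0,0.0,0.0,0.0,0.0],
  travel=[
    [0,0,0],
    [0,0,0],
    [0,0,0],
    [0,0,0],
    [0,0,0],
    [0,0,0],
    [0,0,0],
    [0.0346,0.0313,0],
    [0.0346,0.0313,0],
    [0.0346,0.0313,0],
  ],
  twist=[8,8,8,8,8,8,6.6,0,0,0],
)

```text
time: 59.95
position: [0.579, 0.2911, 0.2458]
orientation: [2.85, -1.316, -0.005]
contact_force: [0.5, -0.7, -0.9]
width: 0.0211
grasp_force: 78.9
```

Call:
send_rows(
  grip=[0.0,0.0,0.0,0.0,0.0,0.0,0.0,0.0,0.0,0.0],
  travel=[
    [0.0346,0.0313,0],
    [0.0346,0.0313,0],
    [0.0346,0.0313,0],
    [0.0346,0.0313,0],
    [0.0346,0.0313,0],
    [0.0346,0.0313,0],
    [0.0346,0.0313,0],
    [0.0346,0.0313,0],
    [0.0346,0.0313,0],
    [0.0346,0.0313,0],
  ],
  twist=[0,0,0,0,0,0,0,0,0,0],
)

```text
time: 60.95
position: [0.5647, -0.1753, 0.2466]
orientation: [-2.851, 1.319, 0.005]
contact_force: [0.7, -0.0, -0.6]
width: 0.0214
grasp_force: 78.9
```

Call:
send_rows(
  grip=[0.0,0.0,0.0,0.0,0.0,0.0,0.0],
  travel=[
    [0.0346,0.0313,0],
    [0.0346,0.0313,0],
    [0.0346,0.0313,0],
    [0,0,0],
    [0,0,0],
    [0,0,0],
    [0,0,0],
  ],
  twist=[0,0,0,0,0,0,0],
)

```text
time: 61.65
position: [0.5616, -0.312, 0.2482]
orientation: [-2.852, 1.316, 0.002]
contact_force: [0.9, 0.3, -0.4]
width: 0.0211
grasp_force: 78.9
```

Run:
```python
from h import *
plan([.560,-.314,.062],-139.6)
c=cap('wrist','w24')
g=cv2.medianBlur(cv2.cvtColor(c['img'],cv2.COLOR_RGB2GRAY),3)
for P in ([.564,-.300,.072],): print('expected tin px',proj(c,P))
T=cap('top','t24')
g=cv2.medianBlur(cv2.cvtColor(T['img'],cv2.COLOR_RGB2GRAY),3)
d=cv2.absdiff(g,cv2.medianBlur(cv2.cvtColor(__import__('pickle').load(open('top0.pkl','rb'))['img'],cv2.COLOR_RGB2GRAY),3))[215:260,400:450]
print('tin change',d.mean(),(d>40).sum())
```

```text
at [ 0.5616 -0.312   0.2482] phi -139.5 q6 101 w 0.0211 gf 78.9 t 61.6 F [ 0.9  0.3 -0.4]
 twist 0.1: 1 rows; tool dxyz [0.0004 0.0025 0.1862]; xy 1 rows of [0.0004 0.0025]
expected tin px [[309.42735805 221.48842371]]
tin change 44.46622222222222 1107
```

Run:
```python
from h import *
import pickle
for n in('w20','w24'):
    c=pickle.load(open(n+'.pkl','rb'))
    g=cv2.medianBlur(cv2.cvtColor(c['img'],cv2.COLOR_RGB2GRAY),5)
    cs=cv2.HoughCircles(g,cv2.HOUGH_GRADIENT,1,15,param1=100,param2=25,minRadius=58,maxRadius=85)
    for k in cs[0][:3]: print(n,k,ray(c,k[:2],.072).round(4))
```

```text
w20 [323.5 214.5  71. ] [[ 0.5655 -0.3005  0.072 ]]
w20 [ 72.5 309.5  69. ] [[ 0.6746 -0.0999  0.072 ]]
w20 [328.5 198.5  61. ] [[ 0.5706 -0.3123  0.072 ]]
w24 [308.5 217.5  61.9] [[ 0.5668 -0.3021  0.072 ]]
w24 [ 74.5 307.5  71.1] [[ 0.6784 -0.0948  0.072 ]]
w24 [321.5 228.5  78.8] [[ 0.5523 -0.302   0.072 ]]
```

Call:
send_rows(
  grip=[0.0,0.0,0.0,0.0,0.0,0.0,0.0,0.0,0.0,0.0],
  travel=[
    [0.001,0.001,0.02],
    [0,0,0.04],
    [0,0,0.04],
    [0,0,0.035],
    [0,0,0.02],
    [0,0,0.015],
    [0,0,0.01],
    [0,0,0.004],
    [0,0,0],
    [0,0,0],
  ],
  twist=[0,0,0,0,0,0,0,0,0,0],
)

```text
time: 62.75
position: [0.5621, -0.3157, 0.0658]
orientation: [2.851, -1.318, 0.003]
contact_force: [0.1, 0.1, -1.1]
width: 0.0216
grasp_force: 78.9
```

Call:
send_rows(
  grip=[0.032,0.032,0.032,0.032,0.032,0.032,0.032,0.032,0.032,0.032],
  travel=[
    [0,0,0],
    [0,0,0],
    [0,0,0],
    [0,0,0],
    [0,0,-0.02],
    [0,0,-0.04],
    [0,0,-0.05],
    [0,0,-0.05],
    [0,0,-0.02],
    [0,0,0],
  ],
  twist=[0,0,0,0,0,0,0,0,0,0],
)

```text
time: 63.75
position: [0.5631, -0.3165, 0.2499]
orientation: [2.849, -1.318, 0.014]
contact_force: [-0.6, -0.3, 0.1]
width: 0.0321
grasp_force: 0.0
```

Call:
send_rows(
  grip=[0.032,0.032],
  travel=[
    [0,0,0],
    [0,0,0],
  ],
  twist=[0,0],
)

```text
time: 63.95
position: [0.5606, -0.3146, 0.2427]
orientation: [-2.851, 1.318, 0.005]
contact_force: [0.1, -0.8, -0.6]
width: 0.0323
grasp_force: 0.0
```

Run:
```python
from h import *
c=cap('wrist','w25')
for b in blobs(c,.03,lo=(12,70,30),hi=(34,255,255),amin=400): print(b)
g=cv2.medianBlur(cv2.cvtColor(c['img'],cv2.COLOR_RGB2GRAY),5)
cs=cv2.HoughCircles(g,cv2.HOUGH_GRADIENT,1,15,param1=100,param2=25,minRadius=58,maxRadius=85)
for k in cs[0][:3]: print(k,ray(c,k[:2],.072).round(4))
T=cap('top','t25'); S=cap('scene','s25')
for b in blobs(T): print(b)
plan([.5875,-.050,.25])
```

```text
{'px': [114, 147], 'area': 883, 'mid': [0.7394, -0.2323], 'L': np.float64(0.0513), 'W': np.float64(0.0498), 'ang': -116.0, 'hw': [225, 140]}
{'px': [417, 196], 'area': 4074, 'mid': [0.4976, -0.3571], 'L': np.float64(0.1284), 'W': np.float64(0.0601), 'ang': -91.1, 'hw': [1133, 155]}
{'px': [316, 211], 'area': 4644, 'mid': [0.5584, -0.3064], 'L': np.float64(0.0839), 'W': np.float64(0.0817), 'ang': -28.0, 'hw': [781, 660]}
{'px': [494, 212], 'area': 2070, 'mid': [0.4304, -0.4162], 'L': np.float64(0.0787), 'W': np.float64(0.0486), 'ang': 97.1, 'hw': [335, 385]}
{'px': [575, 215], 'area': 596, 'mid': [0.3682, -0.467], 'L': np.float64(0.0661), 'W': np.float64(0.0202), 'ang': 168.5, 'hw': [92, 118]}
{'px': [614, 269], 'area': 991, 'mid': [0.2875, -0.4591], 'L': np.float64(0.079), 'W': np.float64(0.018), 'ang': 10.9, 'hw': [197, 163]}
{'px': [541, 278], 'area': 1166, 'mid': [0.345, -0.3994], 'L': np.float64(0.0854), 'W': np.float64(0.0611), 'ang': -124.6, 'hw': [251, 137]}
{'px': [29, 363], 'area': 3287, 'mid': [0.6898, 0.0359], 'L': np.float64(0.1122), 'W': np.float64(0.1072), 'ang': -36.2, 'hw': [643, 298]}
[306.5 219.5  65.6] [[ 0.5663 -0.3032  0.072 ]]
[296.5 231.5  76.7] [[ 0.5661 -0.2899  0.072 ]]
{'px': [323, 186], 'area': 664, 'mid': [0.7077, 0.0143], 'L': np.float64(0.1466), 'W': np.float64(0.0897), 'ang': 99.3, 'hw': [55, 194]}
at [ 0.5608 -0.3148  0.2427] phi -139.6 q6 100 w 0.0322 gf 0.0 t 64.1 F [-0.4 -0.6  0.5]
 twist -0.0: 0 rows; tool dxyz [-0.1845 -0.1918 -0.0073]; xy 6 rows of [-0.0307 -0.032 ]
```

Call:
send_rows(
  grip=[0.0,0.0,0.0,0.0,0.0,0.0,0.0,0.0,0.0,0.0],
  travel=[
    [0,0,-0.007],
    [-0.0307,-0.032,0],
    [-0.0307,-0.032,0],
    [-0.0307,-0.032,0],
    [-0.0307,-0.032,0],
    [-0.0307,-0.032,0],
    [-0.0307,-0.032,0],
    [0,0,0],
    [0,0,0],
    [0,0,0],
  ],
  twist=[0,0,0,0,0,0,0,0,0,0],
)

```text
time: 65.1
position: [0.5885, -0.0514, 0.2517]
orientation: [2.851, -1.319, 0.0]
contact_force: [0.4, -0.5, 0.2]
width: -0.0
grasp_force: 0.0
```

Run:
```python
from h import *
p,R,f,s=pose(); c=cap('wrist','w26')
hsv=cv2.cvtColor(c['img'],cv2.COLOR_RGB2HSV); print(p,'expect',proj(c,[.5875,-.05,.169]))
m=cv2.inRange(hsv,(0,0,0),(179,255,45)); n,l,st,ce=cv2.connectedComponentsWithStats(m)
for i in range(1,n):
    if st[i,4]>300: print(st[i],ce[i].round(1),ray(c,ce[i],.169).round(4))
import pickle
for nm in('w5','w18','w12'):
    d=pickle.load(open(nm+'.pkl','rb')); print(nm,proj(d,[.5875,-.05,.169]))
im=c['img'].copy(); th=np.linspace(0,6.28,40)
cv2.polylines(im,[proj(c,np.c_[.5875+.0185*np.cos(th),-.05+.0185*np.sin(th),np.full(40,.169)]).astype(np.int32)],True,(255,0,0),1)
cv2.imwrite('pics/w26o.png',im[:,:,::-1])
```

```text
[ 0.58846648 -0.05139676  0.25165651] expect [[320.55719848 247.875543  ]]
[  156   354   331   126 13263] [328.9 446.1] [[0.4847 0.0616 0.169 ]]
[ 471  385  142   88 2588] [555.9 426.8] [[ 0.364 -0.057  0.169]]
w5 [[795.67790246 121.22126854]]
w18 [[652.23784598 340.6811494 ]]
w12 [[651.33921867 341.60522943]]
```

View pics/w26o.png

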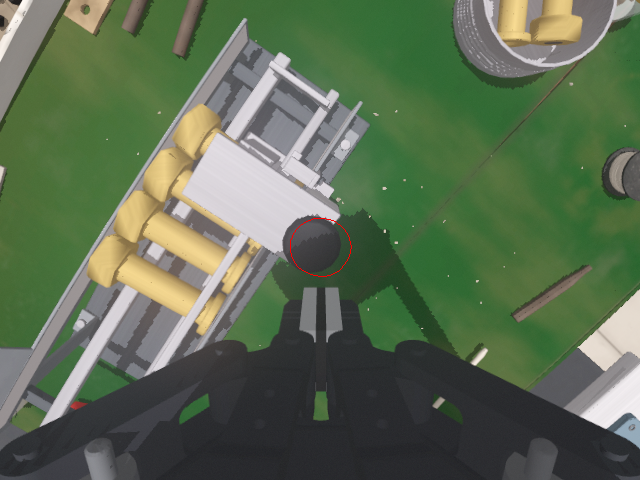

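Call:
send_rows(
  grip=[0.0,0.0,0.0,0.0,0.0,0.0,0.0,0.0],
  travel=[
    [0.001,-0.005,0.015],
    [0,0,0.02],
    [0,0,0.02],
    [0,0,0.015],
    [0,0,0.006],
    [0,0,0],
    [0,0,0],
    [0,0,0],
  ],
  twist=[0,0,0,0,0,0,0,0],
)

```text
time: 65.95
position: [0.5935, -0.0484, 0.1765]
orientation: [-2.851, 1.319, -0.003]
contact_force: [-0.1, -0.2, 0.6]
width: -0.0002
grasp_force: 0.0
```

Call:
send_rows(
  grip=[0.0,0.0,0.0,0.0],
  travel=[
    [0,0,0.006],
    [0,0,0.004],
    [0,0,0.004],
    [0,0,0],
  ],
  twist=[0,0,0,0],
)

```text
time: 66.35
position: [0.5933, -0.0481, 0.1616]
orientation: [-2.851, 1.319, -0.002]
contact_force: [1.1, -0.4, 2.4]
width: 0.0004
grasp_force: 1.0
```

Call:
send_rows(
  grip=[0.0,0.0,0.0,0.0,0.0,0.0,0.0],
  travel=[
    [0,0,0.005],
    [0,0,0.005],
    [0,0,0.005],
    [0,0,0.004],
    [0,0,0.002],
    [0,0,0],
    [0,0,0],
  ],
  twist=[0,0,0,0,0,0,0],
)

```text
time: 67.05
position: [0.5933, -0.0481, 0.1409]
orientation: [-2.851, 1.319, -0.002]
contact_force: [1.6, -0.6, 6.3]
width: -0.0002
grasp_force: 3.2
```

Call:
send_rows(
  grip=[0.0,0.0,0.0,0.0,0.0,0.0],
  travel=[
    [0,0,0.001],
    [0,0,0.001],
    [0,0,0],
    [0,0,0],
    [0,0,0],
    [0,0,0],
  ],
  twist=[0,0,0,0,0,0],
)

```text
time: 67.65
position: [0.5935, -0.0481, 0.1407]
orientation: [-2.851, 1.318, -0.004]
contact_force: [-2.1, -0.0, 16.0]
width: -0.0003
grasp_force: 8.0
```

Run:
```python
from h import *
S=cap('scene','s27'); T=cap('top','t27'); plan([.5933,-.0481,.25])
for b in blobs(T,.07,amin=40): print(b['px'],b['area'],w2ch(b['mid']).round(0))
for h,y in((12,-138),(12,-78)): print(proj(T,ch2w(0,y,h)).round(),proj(T,ch2w(50,y,h)).round())
```

```text
at [ 0.5935 -0.0481  0.1407] phi -139.6 q6 124 w 0.0000 gf 8.0 t 67.8 F [-2.  -0.3 16.7]
 twist -0.0: 0 rows; tool dxyz [-2.000e-04  1.000e-04 -1.093e-01]; xy 1 rows of [-0.0002  0.0001]
[309, 184] 211 [41. 38.]
[426, 239] 349 [-128. -319.]
[453, 257] 261 [-183. -397.]
[[366. 199.]] [[365. 183.]]
[[347. 197.]] [[346. 182.]]
```

Call:
send_rows(
  grip=[0.0,0.0,0.0,0.0,0.0,0.0,0.0,0.0,0.0,0.0],
  travel=[
    [0,0,0],
    [0,0,-0.005],
    [0,0,-0.008],
    [0,0,-0.01],
    [0,0,-0.012],
    [0,0,-0.02],
    [0,0,-0.03],
    [0,0,-0.03],
    [0,0,0],
    [0,0,0],
  ],
  twist=[0,0,0,0,0,0,0,0,0,0],
)

```text
time: 68.75
position: [0.5926, -0.0479, 0.254]
orientation: [-2.851, 1.319, 0.0]
contact_force: [0.1, 0.9, -0.8]
width: -0.0001
grasp_force: 0.0
```

Call:
send_rows(
  grip=[0.0,0.0,0.0,0.0,0.0,0.0,0.0,0.0,0.0],
  travel=[
    [-0.03,0.025,0],
    [-0.03,0.025,0],
    [-0.03,0.025,0],
    [-0.03,0.025,0],
    [-0.03,0.025,0],
    [0,0,0],
    [0,0,0],
    [0,0,0],
    [0,0,0],
  ],
  twist=[0,0,0,0,0,0,0,0,0],
)

```text
time: 69.65
position: [0.4012, -0.0149, 0.2532]
orientation: [2.851, -1.319, -0.001]
contact_force: [-0.1, 0.3, 0.0]
width: -0.0002
grasp_force: 0.0
```

Run:
```python
from h import *
T=cap('top','t28'); S=cap('scene','s28'); plan([.5933,-.0481,.25])
for b in blobs(T,.07,amin=25): print(b['px'],b['area'],w2ch(b['mid']).round(0))
# brass along the head line and the shank line of the lane
for c,n in((T,'top'),(S,'scene')):
  hsv=cv2.cvtColor(c['img'],cv2.COLOR_RGB2HSV)
  for x in(0,50):
    o=''
    for y in range(-165,120,5):
        u,v=proj(c,ch2w(x,y,20))[0].round().astype(int); h=hsv[v,u]; o+='#' if 12<=h[0]<=32 and h[1]>90 else '.'
    print(n,x,o)
q=np.zeros((560,800,3),np.uint8)
q[:280,:800]=cv2.resize(T['img'][160:230,240:440],(800,280)); q[280:,:400]=cv2.resize(S['img'][160:290,235:405],(400,280)); q[280:,400:]=cv2.resize(S['img'][250:390,340:540],(400,280))
cv2.imwrite('pics/q28.png',q[:,:,::-1])
```

```text
at [ 0.4011 -0.0149  0.2532] phi -139.6 q6 121 w 0.0003 gf 0.0 t 69.8 F [ 0.6  0.6 -0.1]
 twist -0.0: 0 rows; tool dxyz [ 0.1498 -0.1249  0.0032]; xy 5 rows of [ 0.03  -0.025]
[323, 186] 675 [ 43. -21.]
[333, 207] 28 [-25. -35.]
[426, 239] 349 [-128. -319.]
[453, 257] 260 [-183. -397.]
top 0 ........................####...#####...####..............
top 50 ..............###############################............
scene 0 ...........................#...####....####..............
scene 50 ...............##..........##########.#######............
```

Run:
```python
from h import *
import pickle
for n in('t15','t18','t25','t27','t28','s18','s25','s27','s28'):
  c=pickle.load(open(n+'.pkl','rb')); hsv=cv2.cvtColor(c['img'],cv2.COLOR_RGB2HSV)
  for x in(0,50):
    o=''
    for y in range(-165,120,5):
        u,v=proj(c,ch2w(x,y,20))[0].round().astype(int); h=hsv[v,u]; o+='#' if 12<=h[0]<=32 and h[1]>90 else '.'
    print(n,'%3d'%x,o)
for a,b in(('t25','t28'),('s25','s28')):
  A,B=[pickle.load(open(k+'.pkl','rb'))['img'] for k in(a,b)]
  d=cv2.absdiff(A,B).max(2); r=d[160:240,235:400] if a[0]=='t' else d[155:290,235:410]
  v,u=np.nonzero(r>40); print(a,b,len(v),(u.min()+235,u.max()+235,v.min()+(160 if a[0]=='t' else 155),v.max()+(160 if a[0]=='t' else 155)) if len(v) else '')
```

```text
t15   0 ........................####...#####.....................
t15  50 ..............#######################....................
t18   0 ........................####...#####...####..............
t18  50 ..............###############################............
t25   0 ........................####...#####...####..............
t25  50 ...............##############################............
t27   0 ..........................##...........####..............
t27  50 ...................................##########............
t28   0 ........................####...#####...####..............
t28  50 ..............###############################............
s18   0 .................#.........#...####....####..............
s18  50 ...............###.........##########.#######............
s25   0 .................#.........#...####....####..............
s25  50 ...............###.........##########.#######............
s27   0 ..........................##...####....####..............
s27  50 ..............##...............######.#######............
s28   0 ...........................#...####....####..............
s28  50 ...............##..........##########.#######............
t25 t28 743 (np.int64(300), np.int64(399), np.int64(184), np.int64(239))
s25 s28 2477 (np.int64(235), np.int64(375), np.int64(155), np.int64(271))
```

Run:
```python
from h import *
import pickle
def knob(c,exp):
    hsv=cv2.cvtColor(c['img'],cv2.COLOR_RGB2HSV); u,v=exp.astype(int); w=hsv[v-22:v+22,u-22:u+22,2]
    m=(w<55).astype(np.uint8); n,l,st,ce=cv2.connectedComponentsWithStats(m)
    out=[(st[i].tolist(),(ce[i]+[u-22,v-22]).round(2).tolist()) for i in range(1,n) if st[i,4]>40]; return out
for a in('top0','t25','t28','scene0','s25','s28'):
    c=pickle.load(open(a+'.pkl','rb')); e=proj(c,[.592,-.049,.169])[0]; print(a,e.round(1),knob(c,e),'down->',proj(c,[.592,-.049,.141])[0].round(1))
plan([.5925,-.0485,.25],-83.9)
```

```text
top0 [346.1 210.8] [] down-> [345.5 213.1]
t25 [346.1 210.8] [] down-> [345.5 213.1]
t28 [346.1 210.8] [] down-> [345.5 213.1]
scene0 [354.3 225.6] [([15, 20, 13, 11, 110], [352.95, 227.87])] down-> [353.7 234.6]
s25 [354.3 225.6] [([15, 21, 13, 9, 50], [352.96, 228.58])] down-> [353.7 234.6]
s28 [354.3 225.6] [([15, 23, 13, 10, 92], [352.86, 230.65])] down-> [353.7 234.6]
at [ 0.4011 -0.0149  0.2532] phi -139.6 q6 121 w 0.0003 gf 0.0 t 69.8 F [ 0.6  0.6 -0.1]
 twist -55.7: 7 rows; tool dxyz [0.1868 0.0538 0.0032]; xy 5 rows of [0.0374 0.0108]
```

Run:
```python
from h import *
import pickle
L=lambda n:pickle.load(open(n+'.pkl','rb'))
def match(a,b,x0,y0,w,h,r=12):
    A,B=L(a)['img'],L(b)['img']; t=A[y0:y0+h,x0:x0+w]; s=B[y0-r:y0+h+r,x0-r:x0+w+r]
    m=cv2.matchTemplate(s,t,cv2.TM_CCOEFF_NORMED); _,v,_,p=cv2.minMaxLoc(m); return (p[0]-r,p[1]-r,round(v,3))
for a,b in(('scene0','s25'),('scene0','s28'),('s25','s28')): print('knob scene',a,b,match(a,b,344,219,20,18))
for a,b in(('top0','t25'),('top0','t28')): print('knob top',a,b,match(a,b,338,204,17,17))
for n in('s25','s28','t25','t28'):
  c=L(n); hsv=cv2.cvtColor(c['img'],cv2.COLOR_RGB2HSV)
  for x in(45,55):
    o=''
    for y in range(-165,-40,2):
        u,v=proj(c,ch2w(x,y,16))[0].round().astype(int); h=hsv[v,u]; o+='#' if 12<=h[0]<=32 and h[1]>90 else '.'
    print(n,'%3d'%x,o)
```

```text
knob scene scene0 s25 (0, 0, 0.956)
knob scene scene0 s28 (0, 3, 0.923)
knob scene s25 s28 (0, 3, 0.946)
knob top top0 t25 (0, 0, 0.999)
knob top top0 t28 (0, 1, 0.977)
s25  45 .....................................######....................
s25  55 .....................................########..................
s28  45 .....................................######....................
s28  55 .....................................#######...................
t25  45 .....................................##########################
t25  55 ....................................###########################
t28  45 ..................................#############################
t28  55 ..................................###################.#########
```

Call:
send_rows(
  grip=[0.0,0.0,0.0,0.0,0.0,0.0,0.0,0.0,0.0,0.0],
  travel=[
    [0,0,0],
    [0,0,0],
    [0,0,0],
    [0,0,0],
    [0,0,0],
    [0,0,0],
    [0,0,0],
    [0.0374,0.0108,0],
    [0.0374,0.0108,0],
    [0.0374,0.0108,0],
  ],
  twist=[-8,-8,-8,-8,-8,-8,-7.7,0,0,0],
)

```text
time: 70.75
position: [0.5173, -0.0353, 0.2534]
orientation: [3.137, 0.166, 0.0]
contact_force: [0.3, -0.0, 1.0]
width: -0.0
grasp_force: 0.0
```

Call:
send_rows(
  grip=[0.0,0.0,0.0,0.0,0.0,0.0],
  travel=[
    [0.0374,0.0108,0],
    [0.0374,0.0108,0],
    [0,0,0],
    [0,0,0],
    [0,0,0],
    [0,0,0],
  ],
  twist=[0,0,0,0,0,0],
)

```text
time: 71.35
position: [0.5912, -0.0483, 0.254]
orientation: [3.137, 0.166, 0.0]
contact_force: [-0.4, 0.8, 0.2]
width: -0.0003
grasp_force: 0.0
```

```bash
cat >> h.py <<'E'
def lane(c,h=14,y0=-165,y1=70,st=3,xs=(-36,-10,0,10,30,45,55)):
    hsv=cv2.cvtColor(c['img'],cv2.COLOR_RGB2HSV)
    for x in xs:
        o=''
        for y in range(y0,y1,st):
            u,v=proj(c,ch2w(x,y,h))[0].round().astype(int)
            if not(0<=u<640 and 0<=v<480): o+=' '; continue
            q=hsv[v,u]; o+='#' if 12<=q[0]<=32 and q[1]>90 else ('o' if q[1]<60 and q[2]>170 else '.')
        print('%4d'%x,o)
def knobw(c):
    hsv=cv2.cvtColor(c['img'],cv2.COLOR_RGB2HSV); m=cv2.inRange(hsv,(0,0,0),(179,255,75)); e=proj(c,[.5925,-.0485,.16])[0].astype(int)
    w=m[e[1]-45:e[1]+45,e[0]-60:e[0]+60]; n,l,s,ce=cv2.connectedComponentsWithStats(w)
    for i in range(1,n):
        if s[i,4]>200: print('dark',s[i].tolist(),(ce[i]+[e[0]-60,e[1]-45]).round(1))
E
python3 - <<'E'
from h import *
plan([.5925,-.0485,.25],-83.9); print(w2ch([.5925,-.0485]))
c=cap('wrist','w29'); lane(c)
for z in(.17,.16,.15,.14):print(z,proj(c,[.5925,-.0485,z]).round(1), 2*389*.0185/( (.25+.143-z)))
knobw(c)
E
```

```text
at [ 0.5912 -0.0483  0.254 ] phi -83.9 q6 68 w -0.0003 gf 0.0 t 71.3 F [-0.4  0.8  0.2]
 twist -0.0: 1 rows; tool dxyz [0.0012 0.0003 0.004 ]; xy 1 rows of [0.0012 0.0003]
[-62.43067961 -70.36426823]
 -36 .....................oooooooooooooooooooo########.###########.###########......
 -10 ....oo.................oooooooooooooooooo######.....#######.....########.......
   0 ....oo.................oooooooooooooooooo######.....#######.....########.......
  10 ....oo.................oooooooooooooooooo.#####.....########.....#######.......
  30 ...ooo..ooooooooooooooooooo#######.ooooo#######ooooo########oooo.#######ooooooo
  45 ........................######################################.############....
  55 .......................#######################################.############....
0.17 [[323.3 243.9]] 64.54260089686098
0.16 [[323.2 239.4]] 61.7725321888412
0.15 [[323.1 235.2]] 59.23045267489711
0.14 [[323.  231.4]] 56.8893280632411
dark [0, 27, 85, 63, 3069] [303.1 257.8]
```

Run:
```python
from h import *
import pickle
L=lambda n:pickle.load(open(n+'.pkl','rb'))
from cell import env
cap('scene','s30'); cap('top','t30')
def match(a,b,x0,y0,w,h,r=8):
    A,B=[cv2.resize(L(k)['img'][y0-r:y0+h+r,x0-r:x0+w+r],None,fx=6,fy=6,interpolation=cv2.INTER_CUBIC) for k in(a,b)]
    t=A[r*6:(r+h)*6,r*6:(r+w)*6]; m=cv2.matchTemplate(B,t,cv2.TM_CCOEFF_NORMED); _,v,_,p=cv2.minMaxLoc(m); return ((p[0]-r*6)/6,(p[1]-r*6)/6,round(v,3))
for b in('s8','s18','s25','s28','s30'): print('scene knob',b,match('scene0',b,344,219,20,14),'cover ref',match('scene0',b,352,208,22,10))
for b in('t8','t18','t25','t28','t30'): print('top knob',b,match('top0',b,338,204,17,17))
for n in('s25','s28'):
    im=L(n)['img']; print(n,[int(x) for x in im[215:245,353].mean(1)])
```

```text
scene knob s8 (0.0, 0.0, 1.0) cover ref (0.0, 0.0, 1.0)
scene knob s18 (0.0, 0.0, 0.972) cover ref (0.0, 0.0, 0.99)
scene knob s25 (0.0, 0.0, 0.973) cover ref (0.0, 0.0, 0.99)
scene knob s28 (0.0, 2.8333333333333335, 0.928) cover ref (0.16666666666666666, 2.8333333333333335, 0.896)
scene knob s30 (-0.16666666666666666, 2.8333333333333335, 0.919) cover ref (0.16666666666666666, 2.8333333333333335, 0.896)
top knob t8 (0.0, 0.0, 1.0)
top knob t18 (0.0, 0.0, 1.0)
top knob t25 (0.0, 0.0, 1.0)
top knob t28 (-0.16666666666666666, 0.6666666666666666, 0.988)
top knob t30 (-0.16666666666666666, 1.0, 0.852)
s25 [215, 213, 211, 210, 208, 212, 215, 122, 53, 52, 55, 55, 58, 56, 57, 57, 53, 44, 58, 117, 120, 120, 117, 117, 117, 117, 115, 118, 116, 115]
s28 [183, 195, 204, 204, 202, 200, 198, 200, 202, 195, 107, 49, 46, 52, 51, 53, 53, 52, 56, 48, 39, 68, 105, 111, 111, 113, 112, 110, 113, 110]
```

Call:
send_rows(
  grip=[0.0,0.0,0.0,0.0,0.0,0.0,0.0,0.0,0.0],
  travel=[
    [0.001,0,0.015],
    [0,0,0.02],
    [0,0,0.02],
    [0,0,0.015],
    [0,0,0.01],
    [0,0,0.006],
    [0,0,0],
    [0,0,0],
    [0,0,0],
  ],
  twist=[0,0,0,0,0,0,0,0,0],
)

```text
time: 72.4
position: [0.5937, -0.0487, 0.1686]
orientation: [3.137, 0.166, 0.003]
contact_force: [-0.3, -0.4, -0.4]
width: -0.0002
grasp_force: 0.0
```

Call:
send_rows(
  grip=[0.0,0.0,0.0,0.0,0.0],
  travel=[
    [0,0,0.004],
    [0,0,0.004],
    [0,0,0],
    [0,0,0],
    [0,0,0],
  ],
  twist=[0,0,0,0,0],
)

```text
time: 72.9
position: [0.593, -0.0485, 0.1596]
orientation: [-3.137, -0.166, 0.0]
contact_force: [-0.8, 0.2, 0.1]
width: -0.0001
grasp_force: 0.2
```

Call:
send_rows(
  grip=[0.0,0.0,0.0,0.0,0.0],
  travel=[
    [0,0,0.004],
    [0,0,0.004],
    [0,0,0],
    [0,0,0],
    [0,0,0],
  ],
  twist=[0,0,0,0,0],
)

```text
time: 73.4
position: [0.5933, -0.0485, 0.1517]
orientation: [3.137, 0.166, 0.0]
contact_force: [0.8, 0.3, 1.5]
width: 0.0001
grasp_force: 1.0
```

Run:
```python
from h import *
plan([.5925,-.0485,.141],-83.9)
c=cap('wrist','w31'); lane(c)
```

```text
at [ 0.5933 -0.0485  0.1517] phi -83.9 q6 69 w 0.0001 gf 1.0 t 73.4 F [0.8 0.3 1.5]
 twist -0.0: 1 rows; tool dxyz [-0.0008 -0.0001  0.0107]; xy 1 rows of [-0.0008 -0.0001]
 -36 .......ooooooooooo.ooooooooooooooooooooooo#############################oooooooo
 -10 ....o.................oooooooooooooooooooo####....########....#######..........
   0 ....oo................oooooooooooooooooooo####....########....########.........
  10 ....o.................oooooooooooooooooooo####....########....########.........
  30 ....o...oooooooooooooooooo########oooo########oooo########ooo.########ooooooooo
  45 .......................##################################################..... 
  55 ....................o..##################################################.....
```

Call:
send_rows(
  grip=[0.0,0.0,0.0,0.0,0.0,0.0],
  travel=[
    [-0.001,0,0.004],
    [0,0,0.004],
    [0,0,0.003],
    [0,0,0.001],
    [0,0,0],
    [0,0,0],
  ],
  twist=[0,0,0,0,0,0],
)

```text
time: 74.05
position: [0.5933, -0.0486, 0.1409]
orientation: [3.137, 0.166, 0.005]
contact_force: [0.2, 1.3, 8.6]
width: -0.0002
grasp_force: 4.2
```

Run:
```python
from h import *
plan([.5925,-.0485,.141],-83.9)
c=cap('wrist','w32'); lane(c)
```

```text
at [ 0.5933 -0.0486  0.1409] phi -83.9 q6 68 w -0.0002 gf 4.2 t 74.0 F [0.2 1.3 8.6]
 twist -0.0: 1 rows; tool dxyz [-0.0007 -0.0002 -0.0001]; xy 1 rows of [-0.0007 -0.0002]
 -36 .....#############..ooooooooooooooooooooo######.#######################oooooooo
 -10 ....o..#########.......oooooooooooooooooo####.....#######....########..........
   0 ....o..#########.......oooooooooooooooooo####.....#######....########......... 
  10 ....o..#########.......oooooooooooooooooo####.....#######.....#######......... 
  30 ....o..#########.ooooooooooooooooooooo#######oooo.#######.oo..########ooooooo  
  45 ....###############................######################################...   
  55 ....###############................######################################...
```

Call:
send_rows(
  grip=[0.0,0.0,0.0,0.0,0.0,0.0,0.0,0.0,0.0,0.0],
  travel=[
    [0,0,-0.004],
    [0,0,-0.006],
    [0,0,-0.008],
    [0,0,-0.01],
    [0,0,-0.015],
    [0,0,-0.03],
    [0,0,-0.03],
    [0,0,0],
    [0,0,0],
    [0,0,0],
  ],
  twist=[0,0,0,0,0,0,0,0,0,0],
)

```text
time: 75.1
position: [0.591, -0.0484, 0.2413]
orientation: [-3.136, -0.166, 0.005]
contact_force: [-0.4, -0.2, -1.2]
width: 0.0
grasp_force: 0.0
```

```bash
cat >> h.py <<'E'
def match(a,b,x0,y0,w,h,r=8):
    import pickle; L=lambda n:pickle.load(open(n+'.pkl','rb'))
    A,B=[cv2.resize(L(k)['img'][y0-r:y0+h+r,x0-r:x0+w+r],None,fx=6,fy=6,interpolation=cv2.INTER_CUBIC) for k in(a,b)]
    t=A[r*6:(r+h)*6,r*6:(r+w)*6]; m=cv2.matchTemplate(B,t,cv2.TM_CCOEFF_NORMED); _,v,_,p=cv2.minMaxLoc(m); return ((p[0]-r*6)/6,(p[1]-r*6)/6,round(v,3))
E
python3 - <<'E'
from h import *
plan([.5925,-.0485,.25],-83.9)
c=cap('wrist','w33'); lane(c); cap('scene','s33')
print(match('scene0','s33',344,219,20,14),match('scene0','s33',352,208,22,10))
E
```

```text
at [ 0.591  -0.0484  0.2413] phi -83.9 q6 68 w 0.0000 gf 0.0 t 75.1 F [-0.4 -0.2 -1.2]
 twist -0.0: 1 rows; tool dxyz [ 0.0014  0.0003 -0.0087]; xy 1 rows of [0.0014 0.0003]
 -36 ....#############....ooooooooooooooooooooo##################...................
 -10 ....oo.########.......oooooooooooooooooooo#####....########....................
   0 ....oo.########.......oooooooooooooooooooo#####.....#######....................
  10 ....oo.########.......oooooooooooooooooooo#####.....#######....................
  30 ...ooo.########.ooooooooooo.#######ooooo#######ooooo########ooooooooooooooooooo
  45 ....##############.......########################..############................
  55 ...###############.......########################o.############................
(-0.16666666666666666, 0.0, 0.971) (0.0, 0.0, 0.987)
```

Call:
send_rows(
  grip=[0.0,0.0,0.0,0.0,0.0,0.0,0.0,0.0,0.0,0.0],
  travel=[
    [-0.03,0,-0.01],
    [-0.04,0,0],
    [-0.04,0,0],
    [-0.04,0,0],
    [-0.02,0,0],
    [0,0,0],
    [0,0,0],
    [0,0,0],
    [0,0,0],
    [0,0,0],
  ],
  twist=[0,0,0,0,0,0,0,0,0,0],
)

```text
time: 76.2
position: [0.4237, -0.0665, 0.2523]
orientation: [-3.137, -0.167, 0.001]
contact_force: [0.4, -0.4, -0.1]
width: 0.0
grasp_force: 0.0
```

Run:
```python
from h import *
T=cap('top','t34'); S=cap('scene','s34')
print('knob',match('scene0','s34',344,219,20,14))
for n,b in(('tin',(405,218,38,36)),('jar',(443,247,20,20)),('spool',(405,295,18,14)),('red',(216,190,18,24)),('turq',(176,258,24,36))): print(n,match('top0','t34',*b))
lane(T,xs=(0,50)); lane(S,xs=(50,))
print([ (b['px'],b['area']) for b in blobs(T,.07,amin=40)])
print(env.sign_off())
```

```text
knob (0.16666666666666666, -7.333333333333333, 0.609)
tin (-0.16666666666666666, -0.16666666666666666, 0.754)
jar (0.0, 0.0, 0.999)
spool (0.0, 0.0, 0.982)
red (0.0, 0.0, 0.999)
turq (0.0, 0.0, 0.999)
   0 ....ooo########.......ooooooooooooooooo.#######....########....................
  50 ...##############........######################################................
  50 .....############........#####ooooooo..........##..............................
[([329, 186], 453), ([365, 193], 237), ([426, 239], 346), ([453, 257], 260)]
the job is handed in; nothing more can be done
None
```

The job is handed in: one blank is in the nest, three are queued behind the escapement with heads on the far side, and both short blanks are in the tin, but the plunger had to be pushed twice. The first full push fed nothing and left the plunger stuck about 9 mm down; the second fed exactly one and it came fully back up.

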